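Flip the hex key and crack the clamp screw loose

TASK

The big hex key stands in its black stand with its long arm down. Take it out, flip it end for end so that its short arm goes down fully into the hex socket of the strap clamp's screw and the long arm lies level as a lever, then turn the stiff screw about a quarter turn anticlockwise (seen from above) with it. Leave the key standing in the screw, let go of it, and do not knock over the black sleeve or the white plug standing nearby.

Things in the scene. Friction and masses are not known exactly. Their poses are not given: they have to be found in the camera images.
- key_grip (a point): Big hex key: steel L bar, hexagonal, 17 mm across flats, 0.42 kg. Upright and loose in the stand at the start, short arm pointing away from the robot within 30 deg. Point: on the long arm's axis, 35 mm from the bend (where the arms' axes meet). Axes: x from the bend along the short arm, z from long tip to bend (up at the start, leaning up to 5 deg), y across; flats face +-y: a 17 mm grasp.
- short_tip (a point): Centre of the end face of the key's short arm, 62 mm from the bend along the key's x; same axes as key_grip. The end is a plain hexagon with a flat face, flats on +-y, corners on +-z.
- long_tip (a point): Centre of the end face of the key's long arm, 170 mm from the bend along the key's -z; same axes as key_grip. The key's centre of mass lies in the angle of the L, about 60 mm from the bend.
- stand: Black plastic block, 90 x 90 x 55 mm, fixed to the table, with a round hole 45 mm deep in the middle of its top that holds the key's long arm. Origin: centre of its underside.
- fixture: Steel strap clamp fixed to the table: base plate 110 mm (x) by 225 mm (y, -130 to +95), 15 mm thick; a grey strap along y, top 55 mm above the table, holds an aluminium flanged part at its -y end, 67 mm high. Origin: on the table under the screw's axis.
- screw_mouth (a point): Centre of the rim of the clamp screw (dark, head 38 mm across, rim 85.5 mm above the table). Turns with it: z up, x to a corner of the hex socket (a corner every 60 deg). Socket 18 mm across flats, floor 24.5 mm below the rim, lead-in cone in the top 4.5 mm, about 25 mm wide. Key fits six ways, its long arm over a corner, with 6 deg of play; seated, the long arm's axis is 37.5 mm above the rim.
- screw_mark (a point): The thin white mark on the screw's rim, 18 mm from the screw's axis, in the direction of screw_mouth's x (over a corner of the socket).
- clamp_screw (a joint): Screw angle, rad, growing anticlockwise from above (loosening); starts anywhere in -0.5 to 0.5. Stiff: about 1 N m, so 8 N pushed square on the long arm 130 mm from the axis turns it; it stays where it is left. The key let go in the socket stays there by its weight, the long arm sagging a few degrees.
- sleeve_black: Bystander: black steel sleeve standing on end, 52 mm across, 62 mm high. Origin: centre of its underside.
- nylon_plug: Bystander: white stepped nylon plug standing on end, 52 mm across, 60 mm high. Origin: centre of its underside.
Not all that is in view belongs to the job. Leave any orange or red look-alike of the part that bears key_grip alone.

How it is judged:
By the outcome, as a careful person would: the job done as asked, in the order asked, and still so for the second after the job is handed in, with the robot touching nothing.
It also fails if it takes over 64 s, if anything falls off the work surface, if the arm or the gripper's body presses on something with over 40 N, if the wrist force passes 120 N, or if a joint passes its speed limit or range.

ROBOT

A 7-joint arm with a two-finger parallel gripper is mounted at the origin on the work surface. World frame = base frame: x ahead of the robot, y to its left, z up, the work surface at z = 0. Lengths are in m, angles in rad, forces in N, time in s.
With the tool pointing down it reaches from about 0.425 to 1.025 m from the base axis. Payload 9.4 kg.
Tool frame: the origin (TCP) lies midway between the tips of the shut fingers; the grasp point (between the pads) lies 19 mm behind it; z points along the fingers, y is the line along which they close (so a half turn about z gives the same grasp; the last joint's range is limited). The gripper opens to 93 mm and grips with 3 to 60 N. Pads are 15 mm wide; open, the fingers measure 128 mm over their backs; the gripper's body (75 mm by 188 mm) begins 65 mm behind the grasp point.
Start: joints at [1.227, 0.599, -0.003, 1.599, 0.002, 0.943, -0.08], TCP at [0.191, -0.699, 0.219] pointing down, gripper open.
Joint ranges: [-2.57, 2.57], [-0.35, 1.97], [-1.29, 1.29], [0.11, 2.56], [-1.05, 4.19], [0.11, 1.86], [-2.63, 2.63]. Speed limits (rad/s): [2.22, 2.22, 3.01, 3.01, 3.14, 3.14, 3.14].

INTERFACE

Orientations are given as a 3x3 rotation matrix whose columns are the frame's x, y, z axes.
In Python, from bench import ctrl gives the robot as it stands. The module is installed in compiled form; this text tells all that it offers.
- The arm moves only by the tool arm_command, never from a script. Its argument "moves" is a list of rows, each an object with "dp": the shift along the world's x, y, z each as a share of 0.5 m, from -1 to 1, a list of three; "rot": the turn, a rotation vector about the world's x, y, z each as a share of pi rad, from -1 to 1, a list of three. In form: [{"dp": [tx, ty, tz], "rot": [rx, ry, rz]}, ...]. A call has 1 to 20 rows; each row is the pose to reach, as a shift and turn from the pose commanded when the call began, turning the shorter way round; what a row does not reach only later rows make up. A row lasts 1/12 s, in which the tool goes at most 41.7 mm and 7.16 degrees, less where a joint would pass 70% of its speed; a pose out of reach is approached as far as the arm can. A call with a number of a shift or a turn outside -1 to 1 is refused whole. A call with a gripper value outside its range is refused whole. "jaw" is the opening, from -1 (shut) to 1 (fully open), set as the call begins (left out, the last holds). The fingers move at their own pace and stop on an object; "force" is the grip in N (left out, the last holds). Time passes only in rows, so rows that repeat a pose let the fingers close. It gives the time, the measured TCP pose, the force, the opening and the grip force at its end, in the units of the state.
- ctrl.state(): the state, without advancing time (a new reading comes with each control period).
- ctrl.camera(name): name is "side" or "top"; returns a dict with "frame" (480x640x3 uint8, red, green, blue), "depth" (480x640 float32, m along the optical axis (not along the pixel's ray), 0 where there is no reading), "mtx" (3x3 intrinsics, pixels), "distortion" ([k1, k2, p1, p2, k3] as OpenCV has them; the pictures are not rectified), "R" (3x3) and "t" (3): a world point X has camera coordinates R X + t. Camera axes: x right, y down, z forward; pixel columns grow to the right and rows downward; lengths in m; the calibration is good to about 2 mm. A picture is of the moment at which its call begins.
- ctrl.sign_off(): hands the job in; it is judged then, once.
The state is a dict: "time": time; "qpos": joint angles; "qd": joint speeds; "tau": joint torques, N m; "ee_pos": TCP position; "orientation": TCP orientation; "force": force on the tool from outside, world axes, zero at the start; "ft_torque": the same for the moment, N m; "grip_width": opening from 0.0 (shut) to 1.0 (fully open); "grasp_force": force on a finger pad.
Only numpy, scipy, OpenCV 4.12 (cv2) and the standard library are available. Lean on these libraries where they do the work, as an engineer would, in place of code of your own. Each camera call takes 0.05 s, during which the arm holds its last target. There are 200 camera calls.

## Working session

There is one attempt and no reset: what is moved stays moved. The work goes in short steps, Python scripts to look and compute and a tool call to move; the robot and the scene stay as the last step left them, time stands still between calls to the robot, and variables do not carry over. Pictures are saved under pics/ and viewed, at most 10 in all, crops included, and the job is handed in when it is done.

Besides the shell and the picture viewer there is one more tool, called after "Call:" by a JSON object that holds its "op" and its "data". arm_command: Moves the arm, as the interface text tells. Its arguments: {"type":"object","properties":{"moves":{"type":"array"},"jaw":{"type":"number"},"force":{"type":"number"}},"required":["moves"]}

```bash
mkdir -p pics; cat > h.py <<'E'
import numpy as np, cv2
from bench import ctrl
def save(name,fn,crop=None,scale=1):
    c=ctrl.camera(name); f=c["frame"]; 
    np.savez(fn+'.npz',**{k:np.asarray(v) for k,v in c.items()})
    if crop: f=f[crop[1]:crop[3],crop[0]:crop[2]]
    f=cv2.resize(f,None,fx=scale,fy=scale,interpolation=cv2.INTER_CUBIC)
    cv2.imwrite(fn+'.png',f[:,:,::-1]); return c
def load(fn): return dict(np.load(fn+'.npz'))
def ray(c,u,v):
    p=cv2.undistortPoints(np.array([[[u,v]]],float),c["mtx"],np.asarray(c["distortion"],float))[0,0]
    d=c["R"].T@np.array([p[0],p[1],1]); o=-c["R"].T@c["t"]; return o,d
def atz(c,u,v,z):
    o,d=ray(c,u,v); return o+d*(z-o[2])/d[2]
def atd(c,u,v):
    o,d=ray(c,u,v); return o+d*c["depth"][int(round(v)),int(round(u))]
def proj(c,X):
    return cv2.projectPoints(np.array(X,float).reshape(-1,1,3),cv2.Rodrigues(np.asarray(c["R"]))[0],np.asarray(c["t"],float),c["mtx"],np.asarray(c["distortion"],float))[0][:,0]
E
python3 - <<'E'
from h import *
for n in("side","top"):
    c=save(n,"pics/"+n+"0"); print(n,-c["R"].T@c["t"],c["R"][2])
print(ctrl.state())
E
```

```text
side [0.37652771 0.77448364 0.9877328 ] [ 0.13332068 -0.61473291 -0.77738604]
top [0.34528158 0.07992485 1.08231759] [ 0.18431165  0.00747393 -0.98283944]
{'time': 0.1, 'qpos': array([ 1.2273108 ,  0.60006976, -0.00253116,  1.60006807,  0.00180361,
        0.94294682, -0.07980179]), 'qd': array([-1.24140154e-03,  8.12239334e-04,  1.72036892e-03, -1.28720313e-03,
       -7.33386914e-06,  5.19633898e-06,  3.71150678e-04]), 'tau': array([ 6.06116548e-03, -7.66557884e+01,  1.50263496e+00, -2.52937102e+01,
       -5.22732746e-02,  1.36578214e-02,  5.65642790e-05]), 'ee_pos': array([ 0.19098585, -0.69890845,  0.21782223]), 'orientation': array([[ 9.64610416e-01,  2.63678708e-01, -5.33141333e-04],
       [ 2.63679206e-01, -9.64609424e-01,  1.39139748e-03],
       [-1.47391265e-04, -1.48273478e-03, -9.99998890e-01]]), 'force': array([ 0.59370828, -0.62856065, -0.1248403 ]), 'ft_torque': array([ 0.03591465, -0.02284038, -0.0232649 ]), 'grasp_force': 0.0, 'grip_width': 1.0010688924443427}
```

View pics/side0.png

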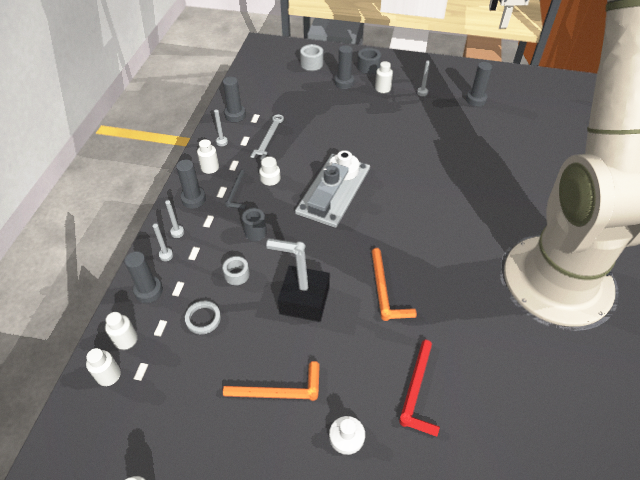

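View pics/top0.png

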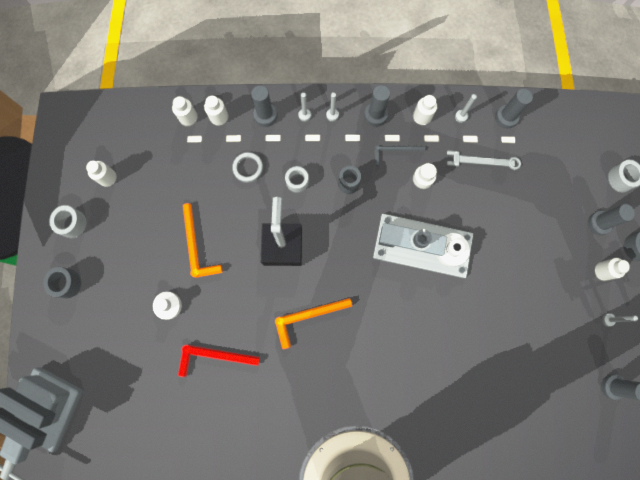

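Side view: the key's bend is at about (300,246), the short tip at (270,244) and the stand at (303,292). Top view: the stand is at (281,244), the bend near (277,236), the short tip at (277,200) and the screw at (422,238). The sleeve is at (349,178) and the plug at (425,176). Next I'll zoom in.

```bash
python3 - <<'E'
from h import *
a=load("pics/top0")["frame"]; b=load("pics/side0")["frame"]
f=lambda im,x,y,w,h:cv2.resize(im[y:y+h,x:x+w],(400,300),interpolation=cv2.INTER_CUBIC)
m=np.vstack([np.hstack([f(a,240,185,80,60+0),f(a,382,208,80,60)]),np.hstack([f(b,250,225,100,75),f(b,290,140,80,60)])])
cv2.imwrite("pics/z0.png",m[:,:,::-1])
c=load("pics/top0");s=load("pics/side0")
np.set_printoptions(precision=4,suppress=True)
for n,c_,u,v in [("bendtop",c,277,232),("tiptop",c,277,203),("screw",c,422,238),("s_bend",s,300,247),("s_tip",s,271,244),("s_screw",s,331,172),("sleeve",c,349,175),("plug",c,425,172)]:
    print(n,atd(c_,u,v))
E
```

```text
bendtop [0.5396 0.1659 0.1833]
tiptop [0.5978 0.1663 0.19  ]
screw [ 0.5522 -0.1521  0.0587]
s_bend [0.544  0.1721 0.1904]
s_tip [0.6011 0.1715 0.1837]
s_screw [ 0.5494 -0.1624  0.068 ]
sleeve [0.7176 0.0094 0.0149]
plug [ 0.7084 -0.1653  0.0641]
```

View pics/z0.png

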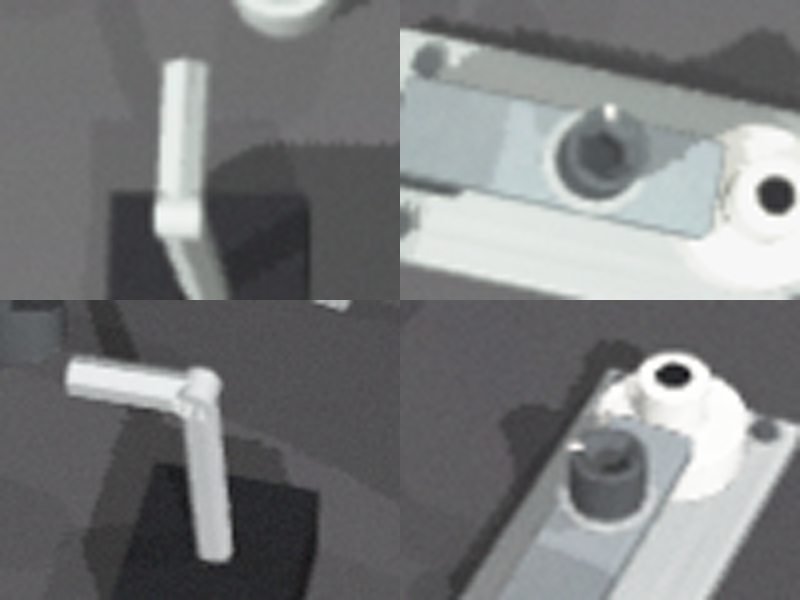

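The crops show the screw rim centred at top (422.8,238) with its white mark at (424.2,230.4). In the side view they're at (331.6,172) and (325.4,169.4). The key leans slightly and its short arm points almost straight along +x. I'll swing over towards the key, which also gives me joint data for working out the kinematics.

Call:
{"op": "arm_command", "data": {"moves": [{"dp":[0.3,0.3,0.3],"rot":[0,0,0]},{"dp":[0.3,0.3,0.3],"rot":[0,0,0]},{"dp":[0.3,0.3,0.3],"rot":[0,0,0]},{"dp":[0.3,0.3,0.3],"rot":[0,0,0]},{"dp":[0.3,0.3,0.3],"rot":[0,0,0]},{"dp":[0.3,0.3,0.3],"rot":[0,0,0]},{"dp":[0.6,0.9,0.4],"rot":[0,0,-0.08]},{"dp":[0.6,0.9,0.4],"rot":[0,0,-0.08]},{"dp":[0.6,0.9,0.4],"rot":[0,0,-0.08]},{"dp":[0.6,0.9,0.4],"rot":[0,0,-0.08]},{"dp":[0.6,0.9,0.4],"rot":[0,0,-0.08]},{"dp":[0.6,0.9,0.4],"rot":[0,0,-0.08]},{"dp":[0.6,0.9,0.4],"rot":[0,0,-0.08]},{"dp":[0.6,0.9,0.4],"rot":[0,0,-0.08]},{"dp":[0.6,0.9,0.4],"rot":[0,0,-0.08]},{"dp":[0.6,0.9,0.4],"rot":[0,0,-0.08]}]}}

```text
time: 1.43
ee_pos: [0.4933, -0.2448, 0.4191]
orientation: [[1.0, 0.023, 0.001], [0.023, -1.0, 0.001], [0.001, -0.001, -1.0]]
force: [0.4, 0.0, -0.8]
grip_width: 0.998
grasp_force: 0.0
```

```bash
python3 - <<'E'
from h import *
np.set_printoptions(precision=4,suppress=True)
st=ctrl.state()
for k in("time","qpos","ee_pos","orientation","qd"): print(k,st[k])
a=load("pics/top0");s=load("pics/side0")
def tri(p,q):
    o1,d1=ray(a,*p);o2,d2=ray(s,*q)
    M=np.stack([d1,-d2],1);t=np.linalg.lstsq(M,o2-o1,rcond=None)[0]
    x,y=o1+d1*t[0],o2+d2*t[1];return (x+y)/2,np.linalg.norm(x-y)*1e3
for z in(.0855,):
  for c,u,v in((a,422.8,238),(s,331.6,172)): print("screw",atz(c,u,v,z))
  for c,u,v in((a,424.2,230.4),(s,325.4,169.4)): print("mark",atz(c,u,v,z))
# key points cloud from depth of both views
pts=[]
for c,(x0,y0,x1,y1) in((a,(262,190,300,250)),(s,(262,232,312,290))):
    for v in range(y0,y1):
        for u in range(x0,x1):
            f=c["frame"][v,u].astype(int)
            if f.min()>110 and c["depth"][v,u]>0:
                X=atd(c,u,v)
                if X[2]>.06: pts.append(np.r_[X,c is a])
P=np.array(pts); np.save("keyp.npy",P); print(len(P),P.min(0),P.max(0))
L=P[(P[:,2]<.165)]; S=P[(P[:,0]>.56)&(P[:,2]>.16)]
for w in(0,1):
  for n,Q in(("L",L),("S",S)):
    q=Q[Q[:,3]==w][:,:3]
    if len(q)>10:
      m=q.mean(0);print(w,n,len(q),m,np.linalg.svd(q-m)[2][0])
E
```

```text
time 1.4333
qpos [ 0.4438  0.213  -0.1069  1.7217  0.0225  1.2074 -1.217 ]
ee_pos [ 0.4933 -0.2448  0.4191]
orientation [[ 0.9997  0.0226  0.0013]
 [ 0.0226 -0.9997  0.0012]
 [ 0.0013 -0.0011 -1.    ]]
qd [ 0.0514  0.0081  0.0708  0.0166  0.0204 -0.0095  0.0582]
screw [ 0.5468 -0.1478  0.0855]
screw [ 0.5447 -0.1448  0.0855]
mark [ 0.5641 -0.1517  0.0855]
mark [ 0.5611 -0.1505  0.0855]
1128 [0.5329 0.1571 0.0601 0.    ] [0.6123 0.1798 0.1943 1.    ]
0 L 284 [0.5421 0.1748 0.1148] [-0.0426  0.0085 -0.9991]
0 S 256 [0.5846 0.1711 0.184 ] [-0.9988  0.0266  0.0399]
1 L 92 [0.5399 0.1683 0.1165] [ 0.0403 -0.      0.9992]
1 S 220 [0.5858 0.1681 0.1869] [-0.9992  0.0166  0.035 ]
```

Call:
{"op": "arm_command", "data": {"moves": [{"dp":[0.05,0.82,0],"rot":[0,0,0]},{"dp":[0.05,0.82,0],"rot":[0,0,0]},{"dp":[0.05,0.82,0],"rot":[0,0,0]},{"dp":[0.05,0.82,0],"rot":[0,0,0]},{"dp":[0.05,0.82,0],"rot":[0,0,0]},{"dp":[0.05,0.82,0],"rot":[0,0,0]},{"dp":[0.05,0.82,0],"rot":[0,0,0]},{"dp":[0.05,0.82,0],"rot":[0,0,0]},{"dp":[0.05,0.82,0],"rot":[0,0,0]},{"dp":[0.05,0.82,0],"rot":[0,0,0]},{"dp":[0.05,0.82,0],"rot":[0,0,0]},{"dp":[0.05,0.82,0],"rot":[0,0,0]}]}}

```text
time: 2.43
ee_pos: [0.5161, 0.1614, 0.4179]
orientation: [[1.0, 0.018, -0.001], [0.018, -1.0, -0.0], [-0.001, 0.0, -1.0]]
force: [1.1, -0.4, 0.6]
grip_width: 1.0
grasp_force: 0.0
```

```bash
python3 -c "
from h import *
s=ctrl.state();print({k:s[k].tolist() if hasattr(s[k],'tolist') else s[k] for k in('time','qpos','ee_pos','orientation')})"
```

```text
{'time': 2.4333, 'qpos': [-0.11553157305489999, 0.21662944538706178, -0.3647714906652594, 1.7301084600987209, 0.08166281066904074, 1.2111601528499425, -2.0540124384688854], 'ee_pos': [0.516059493290717, 0.16138912646762593, 0.4178552824177812], 'orientation': [[0.9998339444130745, 0.018173265146232312, -0.0013476028042413769], [0.01817284270300788, -0.9998348074165676, -0.0003250636354757552], [-0.001353287657889631, 0.00030051988305537905, -0.9999990391496958]]}
```

Call:
{"op": "arm_command", "data": {"moves": [{"dp":[0,0,0],"rot":[0,-0.2,0]},{"dp":[0,0,0],"rot":[0,-0.2,0]},{"dp":[0,0,0],"rot":[0,-0.2,0]},{"dp":[0,0,0],"rot":[0,-0.2,0]},{"dp":[0,0,0],"rot":[0,-0.2,0]},{"dp":[0,0,0],"rot":[0,-0.2,0]}]}}

```text
time: 2.93
ee_pos: [0.5129, 0.1582, 0.4193]
orientation: [[0.809, 0.023, 0.588], [0.028, -1.0, 0.001], [0.587, 0.016, -0.809]]
force: [-0.5, -0.8, -1.0]
grip_width: 1.001
grasp_force: 0.0
```

```bash
python3 -c "
from h import *
s=ctrl.state();print({k:s[k].tolist() if hasattr(s[k],'tolist') else s[k] for k in('time','qpos','ee_pos','orientation')})"
```

```text
{'time': 2.9333, 'qpos': [0.048682795368202574, -0.014408293204624768, -0.649610293965036, 2.1480094276862194, 0.6518802527206801, 0.5648273852472212, -2.6268010745167527], 'ee_pos': [0.5129367639012129, 0.15819545330559007, 0.4192560726732188], 'orientation': [[0.80881764007411, 0.02263842887437729, 0.5876236266889269], [0.02760911921313746, -0.9996186660605584, 0.0005089200179072412], [0.5874110670060807, 0.01581214727384053, -0.8091342375387215]]}
```

```bash
cat > kin.py <<'E'
import numpy as np
from scipy.spatial.transform import Rotation as Ro
D=[([1.2273108,.60006976,-.00253116,1.60006807,.00180361,.94294682,-.07980179],[.19098585,-.69890845,.21782223],[[.9646104,.2636787,-.000533],[.263679,-.9646094,.001391],[-.000147,-.0014827,-1]]),
([.4438,.213,-.1069,1.7217,.0225,1.2074,-1.217],[.4933,-.2448,.4191],[[.9997,.0226,.0013],[.0226,-.9997,.0012],[.0013,-.0011,-1]]),
([-.1155316,.2166294,-.3647715,1.7301085,.0816628,1.2111602,-2.0540124],[.5160595,.1613891,.4178553],[[.99983,.018173,-.0013476],[.018173,-.999835,-.000325],[-.001353,.0003,-1]]),
([.0486828,-.0144083,-.6496103,2.1480094,.6518803,.5648274,-2.6268011],[.5129368,.1581955,.4192561],[[.8088176,.0226384,.5876236],[.0276091,-.9996187,.0005089],[.5874111,.0158121,-.8091342]])]
R=lambda a,t:Ro.from_euler(a,t).as_matrix()
def fkR(q,s,o1,o7):
    M=R('z',s[0]*q[0]+o1);F=[M]
    for a,k in zip('yzyzy',range(1,6)): M=M@R(a,s[k]*q[k]);F.append(M)
    M=M@R('z',s[6]*q[6]+o7);F.append(M);return F
E
python3 - <<'E'
from kin import *
import itertools
from scipy.optimize import least_squares
np.set_printoptions(precision=4,suppress=True)
best=[]
for s in itertools.product((1,-1),repeat=4):
    S=[s[0],1,s[1],1,s[2],1,s[3]]
    for i in range(3):
        f=lambda p:np.concatenate([(Ro.from_matrix(fkR(q,S,*p)[-1]).inv()*Ro.from_matrix(np.array(o))).as_rotvec() for q,_,o in D])
        r=least_squares(f,[i*2.1,i*1.3]);best.append((r.cost,S,r.x))
best.sort(key=lambda b:b[0])
for b in best[:4]:print(b)
c,S,p=best[0]
# positions: only z-offsets + base offset; ridge on x,y offsets
A=[];B=[]
for q,P,o in D:
    F=fkR(q,S,*p);A.append(np.hstack([np.eye(3)]+[F[i] for i in(1,3,6)]));B.append(P)
A=np.vstack(A);B=np.concatenate(B)
Z=A[:,[2,5,8,11]];x=np.linalg.lstsq(Z,B,rcond=None)[0];print(x,Z@x-B)
E
```

```text
(np.float64(8.038098585461995e-09), [-1, 1, -1, 1, -1, 1, -1], array([6.2832, 1.5708]))
(np.float64(8.038098585482066e-09), [-1, 1, -1, 1, -1, 1, -1], array([0.    , 1.5708]))
(np.float64(8.038098585492945e-09), [-1, 1, -1, 1, -1, 1, -1], array([0.    , 1.5708]))
(np.float64(0.08879130360144363), [1, 1, 1, 1, 1, 1, 1], array([ 0.0592, -1.682 ]))
[0.2458 0.7314 0.4021 0.4034] [ 0.0583  0.0048 -0.0084  0.0024  0.0568 -0.0044 -0.0306  0.0375 -0.0031
 -0.0053  0.0329  0.016 ]
```

```bash
python3 - <<'E'
from kin import *
import itertools
np.set_printoptions(precision=4,suppress=True)
S=[-1,1,-1,1,-1,1,-1]
A=[];B=[]
for q,P,o in D:
    F=fkR(q,S,0,np.pi/2);A.append(np.hstack([np.eye(3)]+[F[i] for i in(0,1,2,3,4,5)]));B.append(P)
A=np.vstack(A);B=np.concatenate(B)
base=[2,8,14,20]
names={3:'F0x',4:'F0y',6:'F1x',9:'F2x',10:'F2y',12:'F3x',15:'F4x',16:'F4y',18:'F5x'}
out=[]
for n in(1,2,3,4):
  for c in itertools.combinations(names,n):
    I=base+list(c);x=np.linalg.lstsq(A[:,I],B,rcond=None)[0];out.append((np.abs(A[:,I]@x-B).max(),[names[i] for i in c],x))
out.sort(key=lambda o:o[0]+.002*len(o[1]))
for o in out[:8]:print(o)
E
```

```text
(np.float64(9.910731079210144e-05), ['F0y', 'F2y'], array([ 0.2837,  0.647 ,  0.4422,  0.3395, -0.0298, -0.0268]))
(np.float64(0.003995982229672568), ['F0y'], array([ 0.316 ,  0.6332,  0.4519,  0.3556, -0.0572]))
(np.float64(1.7043209445649632e-05), ['F0y', 'F2y', 'F4y'], array([ 0.2837,  0.6469,  0.4423,  0.3394, -0.03  , -0.0263, -0.0003]))
(np.float64(4.9286320799896144e-05), ['F0y', 'F2x', 'F2y'], array([ 0.2836,  0.6469,  0.4418,  0.3393, -0.0299,  0.0004, -0.0268]))
(np.float64(5.864750506887062e-05), ['F0y', 'F2y', 'F5x'], array([ 0.2839,  0.6468,  0.442 ,  0.3396, -0.03  , -0.0266, -0.0003]))
(np.float64(8.880652786769083e-05), ['F0x', 'F0y', 'F2y'], array([ 0.2837,  0.6472,  0.4424,  0.3396, -0.0002, -0.0298, -0.0269]))
(np.float64(9.631388165898258e-05), ['F0y', 'F1x', 'F2y'], array([ 0.2837,  0.647 ,  0.4422,  0.3395, -0.0298,  0.    , -0.0268]))
(np.float64(0.00010146340413630384), ['F0y', 'F2y', 'F3x'], array([ 0.2837,  0.647 ,  0.4422,  0.3395, -0.0299, -0.0268, -0.    ]))
```

```bash
cat >> kin.py <<'E'
S=[-1,1,-1,1,-1,1,-1]
lo=np.array([-2.57,-.35,-1.29,.11,-1.05,.11,-2.63]);hi=np.array([2.57,1.97,1.29,2.56,4.19,1.86,2.63])
def fk(q):
    F=fkR(q,S,0,np.pi/2)
    sh=np.array([0,0,.2837])+F[0]@[0,-.0298,0]
    el=sh+F[1]@[0,0,.647]; w=el+F[2]@[0,-.0268,0]+F[3]@[0,0,.4422]
    return w+F[5]@[0,0,.3395],F[6],el,w
from scipy.optimize import least_squares
def ik(P,O,q0,m=.04,reg=1e-3):
    q0=np.clip(q0,lo+m+.01,hi-m-.01)
    def f(q):
        p,o,_,_=fk(q);return np.r_[(p-P)*5,(Ro.from_matrix(o.T@O)).as_rotvec(),reg*(q-q0)]
    r=least_squares(f,q0,bounds=(lo+m,hi-m));p,o,e,w=fk(r.x)
    return r.x,np.linalg.norm(p-P)*1e3,np.degrees(np.linalg.norm(Ro.from_matrix(o.T@O).as_rotvec()))
zk=np.array([.0415,-.003,.999]);zk/=np.linalg.norm(zk)
xk=np.array([.9988,-.0216,0]);xk-=zk*(xk@zk);xk/=np.linalg.norm(xk)
K0=np.stack([xk,np.cross(zk,xk),zk],1)
bend=np.array([.5457,.167,.18]); rim=np.array([.5457,-.1463,.0855])
def TK(a,sg): # tool in key frame
    z=np.array([np.cos(a),0,-np.sin(a)]);y=np.array([0,sg,0.]);return np.stack([np.cross(y,z),y,z],1)
def tcp(K,b,a,sg,s):
    T=K@TK(a,sg);return b+K@[0,0,-s]+T[:,2]*.019,T
def Kend(psi):
    L=np.array([np.cos(psi),np.sin(psi),0]);x=np.array([0,0,-1.]);z=-L;return np.stack([x,np.cross(z,x),z],1)
def solve(P,O,n=12,seed=0,q0=None):
    rng=np.random.default_rng(seed);best=None
    for i in range(n):
        r=ik(P,O,rng.uniform(lo,hi));
        if best is None or r[1]+r[2]*5<best[1]+best[2]*5:best=r
        if best[1]<1 and best[2]<.5:break
    return best
E
python3 - <<'E'
from kin import *
np.set_printoptions(precision=2,suppress=True)
for ad in(10,25,40,55,70,85):
  for sg in(1,-1):
    a=np.radians(ad)
    r=solve(*tcp(K0,bend,a,sg,.05)); ok=r[1]<2 and r[2]<1
    row=[]
    for psd in range(-180,180,30):
        e=solve(*tcp(Kend(np.radians(psd)),rim+[0,0,.0375],a,sg,.05),n=6); row.append(f"{psd}" if e[1]<2 and e[2]<1 else ".")
    print(ad,sg,"START",ok,r[0] if ok else "",' '.join(row))
E
```

```text
10 1 START False  -180 -150 -120 -90 -60 -30 0 30 60 90 120 150
10 -1 START False  -180 -150 -120 -90 -60 -30 0 30 60 90 120 150
25 1 START False  -180 -150 -120 -90 -60 -30 0 30 60 90 120 150
25 -1 START False  -180 -150 -120 -90 -60 -30 0 30 60 90 120 150
40 1 START False  -180 -150 -120 -90 -60 -30 0 30 60 90 120 150
40 -1 START False  -180 -150 -120 -90 -60 -30 0 30 60 90 120 150
55 1 START True [ 0.22  0.87 -1.25  2.39  1.8   1.18 -0.68] -180 -150 -120 -90 -60 -30 . 30 60 90 120 150
55 -1 START True [-0.38  0.55 -0.27  2.43  2.16  0.55  2.  ] -180 -150 -120 -90 -60 -30 0 30 60 90 120 150
70 1 START True [-0.51  0.51  0.05  2.27  0.93  0.15  0.17] -180 -150 -120 -90 -60 . . 30 60 90 120 150
70 -1 START True [-0.82  0.56  0.5   2.28 -1.01  0.15 -1.03] -180 -150 -120 -90 -60 . . 30 60 90 120 150
85 1 START True [-0.13  0.57 -0.39  2.07  0.46  0.54  0.69] . -150 -120 -90 -60 . . 30 60 90 120 .
85 -1 START True [-0.03  0.6  -0.55  2.06  0.6   0.59 -2.59] . -150 -120 -90 -60 . . 30 60 90 120 .
```

```bash
cat > plan.py <<'E'
from kin import *
from scipy.spatial.transform import Slerp
def seg(A,B,n):
    s=Slerp([0,1],Ro.from_matrix([A[1],B[1]]));return [(A[0]+(B[0]-A[0])*t,s(t).as_matrix()) for t in np.linspace(1/n,1,n)]
def follow(path,q):
    Q=[];E=0
    for P,O in path:
        q,ep,eo=ik(P,O,q,m=0.,reg=.01);E=max(E,ep+5*eo);Q.append(q)
    return np.array(Q),E
def keyposes(a,sg,s,psi):
    g=tcp(K0,bend,a,sg,s); pre=(g[0]-g[1][:,2]*.1,g[1])
    up=tcp(K0,bend+[0,0,.15],a,sg,s)
    c=rim+[0,0,.0375]
    ab=tcp(Kend(psi),c+[0,0,.07],a,sg,s); seat=tcp(Kend(psi),c,a,sg,s)
    sweep=[tcp(Kend(psi+t),c,a,sg,s) for t in np.linspace(0,np.pi/2,13)[1:]]
    return pre,g,up,ab,seat,sweep
E
python3 - <<'E'
from plan import *
np.set_printoptions(precision=2,suppress=True)
q0=np.array(D[3][0]);st=(np.array(D[3][1]),np.array(D[3][2]))
for sg in(1,-1):
 for ad in(55,60,65,70):
  a=np.radians(ad);pre,g,up,_,_,_=keyposes(a,sg,.05,0)
  if sg>0:
     R0=st[1]; mids=[(st[0],R('z',th)@R('y',-np.radians(0))@np.diag([1,-1,-1.])) for th in np.linspace(0,np.pi,13)]
  else: mids=[]
  p0=[] ;A=st
  for m in mids: p0+=seg(A,m,3);A=m
  p0+=seg(A,pre,12)+seg(pre,g,6)
  Q,E0=follow(p0,q0);Qu,E1=follow(seg(g,up,6),Q[-1])
  print(sg,ad,"pre/grasp err",E0,E1,Q[-1])
  for k in range(6):
    psi=np.radians(-15.5+60*k);_,_,_,ab,seat,sw=keyposes(a,sg,.05,psi)
    Qa,Ea=follow(seg(up,ab,16)+seg(ab,seat,4),Qu[-1]);Qs,Es=follow(sw,Qa[-1])
    A=np.vstack([Qu[-1:],Qa]);print("   L",round(np.degrees(psi)),"err %.1f %.1f"%(Ea,Es),"maxstep %.2f"%np.abs(np.diff(A,axis=0)).max(),Qa[-1],Qs[-1]) if Ea+Es<30 else None
E
```

```text
1 55 pre/grasp err 0.044615953762616845 0.01998275063408355 [ 0.07  0.7  -0.94  2.4   1.87  0.91 -0.8 ]
   L 44 err 5.9 0.5 maxstep 0.46 [ 1.29  1.2  -1.29  2.24  1.81  0.18 -2.  ] [ 0.94  1.3  -1.29  1.6   0.37  1.56  0.34]
   L 104 err 0.0 0.0 maxstep 0.14 [ 1.07  1.19 -1.15  1.76  0.15  1.1   0.25] [ 0.54  1.11 -0.93  1.61  0.62  1.86  1.14]
   L 164 err 0.0 0.0 maxstep 0.20 [ 0.7   1.16 -1.01  1.55  0.39  1.76  0.82] [ 0.4   1.04 -0.97  1.98  1.22  1.82  1.59]
   L 224 err 0.0 0.0 maxstep 0.26 [ 0.4   1.03 -0.83  1.77  0.88  1.79  1.45] [ 0.44  0.95 -0.92  2.46  2.02  1.59  1.9 ]
   L 284 err 0.0 0.6 maxstep 0.27 [ 0.29  0.91 -0.79  2.24  1.56  1.56  1.73] [ 1.04  1.   -1.03  2.47  2.98  0.78  2.63]
1 60 pre/grasp err 0.044615953762616845 0.01910200785447156 [ 0.08  0.67 -0.9   2.34  1.74  0.79 -0.65]
   L 44 err 19.4 0.8 maxstep 1.18 [ 1.32  1.25 -1.29  2.24  2.06  0.13 -2.18] [ 0.94  1.34 -1.28  1.57  0.32  1.61  0.35]
   L 104 err 0.0 0.0 maxstep 0.13 [ 1.07  1.23 -1.14  1.74  0.09  1.13  0.3 ] [ 0.46  1.09 -0.76  1.58  0.55  1.86  1.24]
   L 164 err 0.0 0.0 maxstep 0.18 [ 0.6
[... 3416 characters left out ...]
0.0 0.0 maxstep 0.21 [-0.14  0.95  0.05  1.75  0.58  1.47 -1.28] [-0.18  0.91 -0.05  2.54  2.21  1.35 -1.82]
-1 70 pre/grasp err 2.6521862521492428 0.01772948924732547 [-0.59  0.52  0.16  2.27  0.58  0.11 -2.63]
   L 44 err 23.3 0.0 maxstep 0.17 [ 1.35  1.32 -1.21  2.18 -1.05  0.11 -2.1 ] [ 0.74  1.16 -0.73  1.52 -0.08  1.63 -2.33]
   L 104 err 0.0 0.0 maxstep 0.16 [ 0.61  1.   -0.2   1.72 -0.67  1.43 -2.  ] [ 0.21  1.06 -0.31  1.53  0.39  1.84 -1.63]
   L 164 err 15.0 0.0 maxstep 0.16 [ 0.17  1.06  0.04  1.48 -0.09  1.82 -1.59] [-0.18  0.94 -0.11  1.98  1.03  1.41 -1.42]
   L 224 err 0.0 0.0 maxstep 0.16 [-0.08  0.99 -0.06  1.72  0.64  1.59 -1.35] [-0.16  0.98 -0.13  2.55  2.16  1.52 -1.85]
```

Call:
{"op": "arm_command", "data": {"moves": [{"dp":[0,0,0],"rot":[0,0.2,0]},{"dp":[0,0,0],"rot":[0,0.2,0]},{"dp":[0,0,0],"rot":[0,0.2,0]},{"dp":[0,0,0],"rot":[0,0.2,0]},{"dp":[0,0,0],"rot":[0,0.2,0]},{"dp":[0,0,0],"rot":[0,0.2,0]}]}}

```text
time: 3.43
ee_pos: [0.5193, 0.1547, 0.4194]
orientation: [[1.0, 0.01, -0.014], [0.01, -1.0, 0.002], [-0.014, -0.002, -1.0]]
force: [-0.2, -0.7, -1.0]
grip_width: 0.998
grasp_force: 0.0
```

Call:
{"op": "arm_command", "data": {"moves": [{"dp":[0,0,0],"rot":[0,0,0.6]},{"dp":[0,0,0],"rot":[0,0,0.6]},{"dp":[0,0,0],"rot":[0,0,0.6]},{"dp":[0,0,0],"rot":[0,0,0.6]},{"dp":[0,0,0],"rot":[0,0,0.6]},{"dp":[0,0,0],"rot":[0,0,0.6]},{"dp":[0,0,0],"rot":[0,0,0.6]},{"dp":[0,0,0],"rot":[0,0,0.6]},{"dp":[0,0,0],"rot":[0,0,0.6]},{"dp":[0,0,0],"rot":[0,0,0.6]},{"dp":[0,0,0],"rot":[0,0,0.6]},{"dp":[0,0,0],"rot":[0,0,0.6]},{"dp":[0,0,0],"rot":[0,0,0.6]},{"dp":[0,0,0],"rot":[0,0,0.6]},{"dp":[0,0,0],"rot":[0,0,0.6]},{"dp":[0,0,0],"rot":[0,0,0.6]}]}}

```text
time: 4.77
ee_pos: [0.5167, 0.156, 0.4197]
orientation: [[-0.327, 0.945, -0.001], [0.945, 0.327, -0.007], [-0.006, -0.003, -1.0]]
force: [0.0, -0.3, 0.0]
grip_width: 0.996
grasp_force: 0.0
```

```bash
cat > go.py <<'E'
from plan import *
from bench import ctrl
np.set_printoptions(precision=4,suppress=True)
def rel(T,st=None):
    st=st or ctrl.state();dp=(T[0]-st["ee_pos"])/.5;rv=Ro.from_matrix(T[1]@st["orientation"].T).as_rotvec()/np.pi
    return dp,rv
A60=np.radians(60);SS=.042
E
python3 - <<'E'
from go import *
st=ctrl.state();print(st["time"],st["qpos"],st["ee_pos"],st["orientation"][:,1])
pre,g,up,ab,seat,sw=keyposes(A60,1,SS,np.radians(104.5))
print("pre",rel(pre)); Q,E=follow(seg((st["ee_pos"],st["orientation"]),pre,12)+seg(pre,g,6),st["qpos"]);print(E,Q[-1])
print("g-pre",(g[0]-pre[0])/.5,pre[0],g[0])
E
```

```text
4.7667 [ 0.3493  0.3242 -1.005   1.7043  0.2904  1.2762 -0.3864] [0.5167 0.156  0.4197] [ 0.9452  0.3266 -0.0031]
pre (array([-0.0205,  0.0236, -0.4199]), array([-0.0934, -0.1311,  0.3796]))
0.023227584136470133 [ 0.098   0.6581 -0.9222  2.3383  1.7128  0.7864 -0.6196]
g-pre [ 0.0927 -0.0016 -0.1772] [0.5064 0.1678 0.2098] [0.5528 0.167  0.1212]
```

Call:
{"op": "arm_command", "data": {"moves": [{"dp":[-0.06,0.024,-0.1],"rot":[-0.0934,-0.1311,0.3796]},{"dp":[-0.06,0.024,-0.1],"rot":[-0.0934,-0.1311,0.3796]},{"dp":[-0.06,0.024,-0.1],"rot":[-0.0934,-0.1311,0.3796]},{"dp":[-0.06,0.024,-0.1],"rot":[-0.0934,-0.1311,0.3796]},{"dp":[-0.06,0.024,-0.1],"rot":[-0.0934,-0.1311,0.3796]},{"dp":[-0.06,0.024,-0.1],"rot":[-0.0934,-0.1311,0.3796]},{"dp":[-0.06,0.024,-0.1],"rot":[-0.0934,-0.1311,0.3796]},{"dp":[-0.06,0.024,-0.1],"rot":[-0.0934,-0.1311,0.3796]},{"dp":[-0.06,0.024,-0.1],"rot":[-0.0934,-0.1311,0.3796]},{"dp":[-0.06,0.024,-0.1],"rot":[-0.0934,-0.1311,0.3796]},{"dp":[-0.06,0.024,-0.1],"rot":[-0.0934,-0.1311,0.3796]},{"dp":[-0.06,0.024,-0.1],"rot":[-0.0934,-0.1311,0.3796]},{"dp":[-0.03,0.024,-0.42],"rot":[-0.0934,-0.1311,0.3796]},{"dp":[-0.03,0.024,-0.42],"rot":[-0.0934,-0.1311,0.3796]},{"dp":[-0.03,0.024,-0.42],"rot":[-0.0934,-0.1311,0.3796]},{"dp":[-0.03,0.024,-0.42],"rot":[-0.0934,-0.1311,0.3796]},{"dp":[-0.03,0.024,-0.42],"rot":[-0.0934,-0.1311,0.3796]},{"dp":[-0.03,0.024,-0.42],"rot":[-0.0934,-0.1311,0.3796]},{"dp":[-0.03,0.024,-0.42],"rot":[-0.0934,-0.1311,0.3796]}]}}

```text
time: 6.35
ee_pos: [0.5014, 0.1707, 0.2099]
orientation: [[-0.887, 0.026, 0.461], [0.025, 1.0, -0.008], [-0.461, 0.005, -0.887]]
force: [-0.2, -0.3, -0.3]
grip_width: 1.001
grasp_force: 0.0
```

```bash
python3 - <<'E'
from go import *
from h import save
pre,g,up,ab,seat,sw=keyposes(A60,1,SS,np.radians(104.5))
st=ctrl.state();print(st["time"],st["qpos"],rel(pre),rel(g))
save("side","pics/s1",(220,160,380,280),4)
E
```

```text
6.35 [ 0.1136  0.4103 -0.9487  2.3468  1.3928  0.6604 -0.3993] (array([ 0.01  , -0.0059, -0.0001]), array([-0.0008, -0.0009,  0.0013])) (array([ 0.1027, -0.0075, -0.1774]), array([-0.0008, -0.0009,  0.0013]))
```

View pics/s1.png

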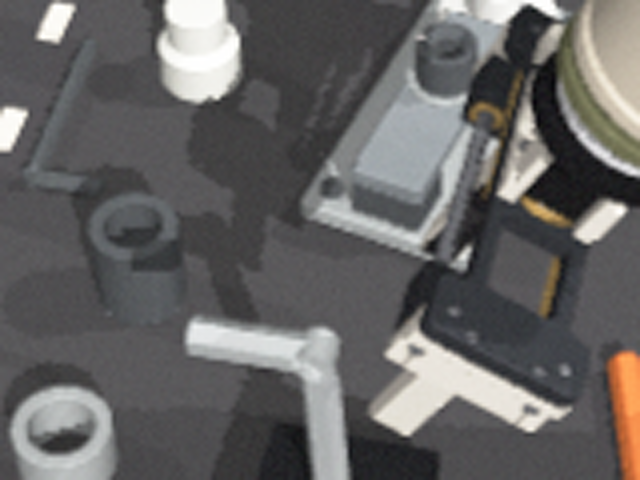

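The gripper is tilted towards the key with the near finger tip at about (400,415) in the crop, clear of the key, whose bend is at (320,350). I'll go in and grip.

Call:
{"op": "arm_command", "data": {"moves": [{"dp":[0.05,-0.007,-0.089],"rot":[-0.0008,-0.0009,0.0013]},{"dp":[0.1027,-0.0075,-0.1774],"rot":[-0.0008,-0.0009,0.0013]},{"dp":[0.1027,-0.0075,-0.1774],"rot":[-0.0008,-0.0009,0.0013]},{"dp":[0.1027,-0.0075,-0.1774],"rot":[-0.0008,-0.0009,0.0013]},{"dp":[0.1027,-0.0075,-0.1774],"rot":[-0.0008,-0.0009,0.0013]},{"dp":[0.1027,-0.0075,-0.1774],"rot":[-0.0008,-0.0009,0.0013]}]}}

```text
time: 6.9
ee_pos: [0.5526, 0.1672, 0.1237]
orientation: [[-0.884, 0.02, 0.467], [0.019, 1.0, -0.007], [-0.467, 0.003, -0.884]]
force: [-0.5, 0.0, -0.4]
grip_width: 0.998
grasp_force: 0.0
```

Call:
{"op": "arm_command", "data": {"jaw": -1, "force": 55, "moves": [{"dp":[0,0,0],"rot":[0,0,0]},{"dp":[0,0,0],"rot":[0,0,0]},{"dp":[0,0,0],"rot":[0,0,0]},{"dp":[0,0,0],"rot":[0,0,0]},{"dp":[0,0,0],"rot":[0,0,0]},{"dp":[0,0,0],"rot":[0,0,0]},{"dp":[0,0,0],"rot":[0,0,0]},{"dp":[0,0,0],"rot":[0,0,0]},{"dp":[0,0,0],"rot":[0,0,0]},{"dp":[0,0,0],"rot":[0,0,0]}]}}

```text
time: 7.73
ee_pos: [0.5524, 0.1672, 0.1216]
orientation: [[-0.885, 0.019, 0.465], [0.018, 1.0, -0.007], [-0.465, 0.002, -0.885]]
force: [0.5, -1.0, -0.5]
grip_width: 0.334
grasp_force: 0.0
```

Call:
{"op": "arm_command", "data": {"moves": [{"dp":[0,0,0],"rot":[0,0,0]},{"dp":[0,0,0],"rot":[0,0,0]},{"dp":[0,0,0],"rot":[0,0,0]},{"dp":[0,0,0],"rot":[0,0,0]},{"dp":[0,0,0],"rot":[0,0,0]},{"dp":[0,0,0],"rot":[0,0,0]}]}}

```text
time: 8.23
ee_pos: [0.5523, 0.1678, 0.1217]
orientation: [[-0.885, 0.018, 0.465], [0.017, 1.0, -0.006], [-0.465, 0.003, -0.885]]
force: [-0.4, 4.0, -1.0]
grip_width: 0.18
grasp_force: 54.9
```

Call:
{"op": "arm_command", "data": {"moves": [{"dp":[0.012,0,0.3],"rot":[0,0,0]},{"dp":[0.012,0,0.3],"rot":[0,0,0]},{"dp":[0.012,0,0.3],"rot":[0,0,0]},{"dp":[0.012,0,0.3],"rot":[0,0,0]},{"dp":[0.012,0,0.3],"rot":[0,0,0]},{"dp":[0.012,0,0.3],"rot":[0,0,0]},{"dp":[0.012,0,0.3],"rot":[0,0,0]}]}}

```text
time: 8.82
ee_pos: [0.5577, 0.1653, 0.27]
orientation: [[-0.886, 0.021, 0.463], [0.018, 1.0, -0.01], [-0.463, -0.0, -0.886]]
force: [-0.1, -0.1, -5.1]
grip_width: 0.184
grasp_force: 54.9
```

```bash
python3 - <<'E'
from go import *
pre,g,up,ab,seat,sw=keyposes(A60,1,SS,np.radians(104.5))
st=ctrl.state();print(st["time"],st["qpos"],st["force"],st["grip_width"]*93,rel(up))
for k in(1,2,3,4):
    psi=np.radians(-15.5+60*k);ab,seat,sw=keyposes(A60,1,SS,psi)[3:]
    Q,E=follow(seg((st["ee_pos"],st["orientation"]),ab,16),st["qpos"]);Q2,E2=follow(seg(ab,seat,4)+sw,Q[-1]);print(60*k-15.5,E,E2,Q[-1],Q2[-1],rel(ab))
E
```

```text
8.8167 [ 0.1981  0.3518 -0.928   2.182   1.1165  0.6423  0.0069] [-0.0758 -0.1182 -5.1226] 17.06873072515333 (array([-0.0098,  0.0032,  0.0023]), array([ 0.0008, -0.0001, -0.0003]))
44.5 15.29592024614639 17.821747099035022 [ 1.3452  1.0783 -1.29    2.1944  0.1164  0.11   -0.3606] [ 0.9366  1.3448 -1.2821  1.5479  0.3241  1.6263  0.3544] (array([ 0.0595, -0.5414, -0.1731]), array([ 0.549 ,  0.2179, -0.5677]))
104.5 0.02460824010578668 0.031199001841046264 [ 1.0685  1.0991 -1.1078  1.7155 -0.0408  1.2046  0.3538] [ 0.4369  1.0853 -0.7392  1.5583  0.5431  1.86    1.2601] (array([-0.0532, -0.5101, -0.1731]), array([ 0.3202,  0.4047, -0.325 ]))
164.5 0.030835409019038827 0.012323699061697058 [ 0.6249  1.0503 -0.8461  1.4859  0.2333  1.86    0.9466] [ 0.2895  1.0139 -0.824   1.9693  1.1896  1.7899  1.5854] (array([-0.1366, -0.5921, -0.1731]), array([ 0.0709,  0.4825, -0.0634]))
224.5 0.032392209200121876 0.008349439839458881 [ 0.3113  0.9285 -0.7146  1.7205  0.7945  1.86    1.56  ] [ 0.2936  0.9495 -0.758   2.5071  2.05    1.638   1.7354] (array([-0.1073, -0.7052, -0.1731]), array([-0.1835,  0.4624,  0.2014]))
```

Call:
{"op": "arm_command", "data": {"moves": [{"dp":[-0.04,-0.3,0.06],"rot":[0.3202,0.4047,-0.325]},{"dp":[-0.04,-0.3,0.06],"rot":[0.3202,0.4047,-0.325]},{"dp":[-0.04,-0.3,0.06],"rot":[0.3202,0.4047,-0.325]},{"dp":[-0.04,-0.3,0.06],"rot":[0.3202,0.4047,-0.325]},{"dp":[-0.04,-0.3,0.06],"rot":[0.3202,0.4047,-0.325]},{"dp":[-0.04,-0.3,0.06],"rot":[0.3202,0.4047,-0.325]},{"dp":[-0.053,-0.51,0.06],"rot":[0.3202,0.4047,-0.325]},{"dp":[-0.053,-0.51,0.06],"rot":[0.3202,0.4047,-0.325]},{"dp":[-0.053,-0.51,0.06],"rot":[0.3202,0.4047,-0.325]},{"dp":[-0.053,-0.51,0.06],"rot":[0.3202,0.4047,-0.325]},{"dp":[-0.053,-0.51,0.06],"rot":[0.3202,0.4047,-0.325]},{"dp":[-0.053,-0.51,0.06],"rot":[0.3202,0.4047,-0.325]},{"dp":[-0.053,-0.51,0.06],"rot":[0.3202,0.4047,-0.325]},{"dp":[-0.053,-0.51,0.06],"rot":[0.3202,0.4047,-0.325]},{"dp":[-0.053,-0.51,0.06],"rot":[0.3202,0.4047,-0.325]},{"dp":[-0.053,-0.51,0.0],"rot":[0.3202,0.4047,-0.325]},{"dp":[-0.053,-0.51,-0.08],"rot":[0.3202,0.4047,-0.325]},{"dp":[-0.053,-0.51,-0.16],"rot":[0.3202,0.4047,-0.325]},{"dp":[-0.053,-0.51,-0.16],"rot":[0.3202,0.4047,-0.325]},{"dp":[-0.053,-0.51,-0.16],"rot":[0.3202,0.4047,-0.325]}]}}

```text
time: 10.48
ee_pos: [0.5304, -0.0874, 0.1891]
orientation: [[-0.121, 0.968, -0.219], [0.483, 0.25, 0.839], [0.867, -0.004, -0.498]]
force: [0.1, -0.4, -2.7]
grip_width: 0.18
grasp_force: 54.9
```

```bash
python3 - <<'E'
from go import *
from h import save
st=ctrl.state();ab=keyposes(A60,1,SS,np.radians(104.5))[3]
print(st["time"],st["qpos"],rel(ab),st["grip_width"]*93)
import cv2
a=save("side","pics/s2");b=save("top","pics/t2")
A=cv2.resize(a["frame"][120:240,270:400],(650,600))[:, :400] if 0 else cv2.resize(a["frame"][120:250,270:400],(400,400),interpolation=2)
B=cv2.resize(b["frame"][170:270,370:470],(400,400),interpolation=2)
cv2.imwrite("pics/z2.png",np.hstack([A,B])[:,:,::-1])
E
```

```text
10.4833 [ 1.0091  1.0165 -0.962   1.7207 -0.1709  1.2134  0.4897] (array([ 0.0013, -0.0047, -0.0111]), array([-0.0004, -0.0013,  0.0001])) 16.754525898405802
```

View pics/z2.png

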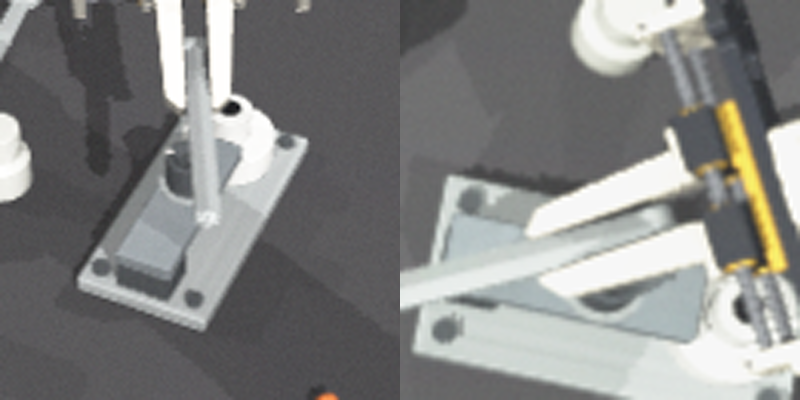

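The side crop shows the long arm between the fingers with its tip at about (207,218). The bend is at about (190,45), and the short arm is hidden behind the long arm. The top crop shows the long arm at the same height, running to the left with the bend at about (655,215). I'll fit the long arm from depth.

```bash
cat > fit.py <<'E'
from go import *
from h import load,atd
def expect(st):
    T=st["orientation"];K=T@TK(A60,1).T
    b=st["ee_pos"]-.019*T[:,2]+K@[0,0,SS];return K,b
def fitkey(fn,st,box):
    K,b=expect(st);c=load(fn);out=[]
    for v in range(box[1],box[3]):
        for u in range(box[0],box[2]):
            if c["depth"][v,u]>0:
                p=K.T@(atd(c,u,v)-b)   # key frame
                out.append(np.r_[p,u,v])
    return np.array(out),K,b
E
python3 - <<'E'
from fit import *
st=ctrl.state();K,b=expect(st);print("exp bend",b,"L",-K[:,2],"x",K[:,0])
for fn,box in(("pics/t2",(370,170,470,270)),("pics/s2",(270,120,400,250))):
    p,_,_=fitkey(fn,st,box)
    m=(abs(p[:,0])<.02)&(abs(p[:,1])<.02)&(p[:,2]<-.08)&(p[:,2]>-.19)
    q=p[m];print(fn,"long n",m.sum(),"zmin",np.percentile(q[:,2],2),"dx/dz,dy/dz",[np.polyfit(q[:,2],q[:,i],1) for i in(0,1)])
    m=(p[:,0]>.01)&(p[:,0]<.075)&(abs(p[:,1])<.02)&(abs(p[:,2])<.02)
    q=p[m];print(" short n",m.sum(),q[:,:3].mean(0) if m.any() else "", q[:,:3].max(0) if m.any() else "")
E
```

```text
exp bend [ 0.547  -0.1434  0.2029] L [-0.2503  0.9682 -0.0014] x [ 0.0031 -0.0007 -1.    ]
pics/t2 long n 247 zmin -0.13136092967177326 dx/dz,dy/dz [array([ 0.0066, -0.0027]), array([0.014 , 0.0011])]
 short n 0  
pics/s2 long n 291 zmin -0.16985055754164394 dx/dz,dy/dz [array([-0.0445, -0.0056]), array([ 0.0006, -0.0028])]
 short n 2 [ 0.0666  0.0033 -0.0053] [ 0.0684  0.0043 -0.0033]
```

Call:
{"op": "arm_command", "data": {"moves": [{"dp":[-0.003,-0.006,-0.05],"rot":[0,0,0]},{"dp":[-0.003,-0.006,-0.1],"rot":[0,0,0]},{"dp":[-0.003,-0.006,-0.108],"rot":[0,0,0]},{"dp":[-0.003,-0.006,-0.112],"rot":[0,0,0]},{"dp":[-0.003,-0.006,-0.116],"rot":[0,0,0]},{"dp":[-0.003,-0.006,-0.12],"rot":[0,0,0]},{"dp":[-0.003,-0.006,-0.124],"rot":[0,0,0]},{"dp":[-0.003,-0.006,-0.126],"rot":[0,0,0]}]}}

```text
time: 11.25
ee_pos: [0.5314, -0.0901, 0.1317]
orientation: [[-0.129, 0.968, -0.213], [0.485, 0.249, 0.839], [0.865, 0.005, -0.501]]
force: [-0.3, 0.7, 3.8]
grip_width: 0.18
grasp_force: 55.0
```

```bash
python3 - <<'E'
from fit import *
from h import save
import cv2
st=ctrl.state();K,b=expect(st);print(st["time"],st["force"],st["ft_torque"],"bend",b,"tip",b+.062*K[:,0],"L",-K[:,2])
a=save("side","pics/s3");b_=save("top","pics/t3")
A=cv2.resize(a["frame"][150:210,300:380],(400,300),interpolation=2)
B=cv2.resize(b_["frame"][200:260,385:465],(400,300),interpolation=2)
cv2.imwrite("pics/z3.png",np.hstack([A,B])[:,:,::-1])
E
```

```text
11.25 [-0.3422  0.7479  3.8242] [-0.3735 -0.2159  0.0038] bend [ 0.5459 -0.1467  0.1413] tip [ 0.5462 -0.1467  0.0793] L [-0.2493  0.9684 -0.0016]
```

View pics/z3.png

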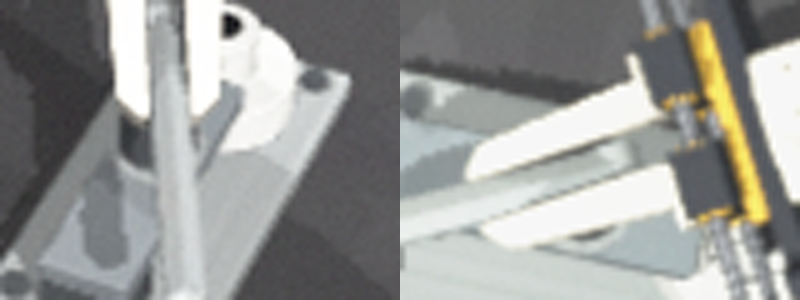

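Crop: the key is over the screw head, and the tip should be about 6 mm below the rim. I'll go on down slowly.

Call:
{"op": "arm_command", "data": {"moves": [{"dp":[0,0,-0.004],"rot":[0,0,0]},{"dp":[0,0,-0.008],"rot":[0,0,0]},{"dp":[0,0,-0.012],"rot":[0,0,0]},{"dp":[0,0,-0.014],"rot":[0,0,0]}]}}

```text
time: 11.68
ee_pos: [0.5309, -0.0888, 0.1252]
orientation: [[-0.128, 0.968, -0.215], [0.481, 0.25, 0.84], [0.867, 0.004, -0.498]]
force: [-0.5, 3.6, 14.2]
grip_width: 0.18
grasp_force: 55.0
```

```bash
cat > rep.py <<'E'
from fit import *
st=ctrl.state();K,b=expect(st);print(st["time"],"F",st["force"],"M",st["ft_torque"],"bend",b,"L",np.degrees(np.arctan2(-K[1,2],-K[0,2])),-K[2,2],"gw",st["grip_width"]*93,st["qpos"])
E
python3 rep.py
```

```text
11.6833 F [-0.4596  3.6444 14.2306] M [ 1.438   0.1985 -0.0065] bend [ 0.5455 -0.1455  0.1346] L 104.49374685725536 0.0019807820264268285 gw 16.75883738311334 [ 0.9943  1.0959 -0.9242  1.731  -0.1247  1.1463  0.5309]
```

```bash
python3 - <<'E'
from fit import *
from h import save
save("side","pics/s4");save("top","pics/t4")
st=ctrl.state()
for fn,box in(("pics/t4",(370,170,470,270)),("pics/s4",(270,120,400,250))):
    p,_,_=fitkey(fn,st,box)
    m=(abs(p[:,0])<.025)&(abs(p[:,1])<.02)&(p[:,2]<-.08)&(p[:,2]>-.19)
    q=p[m];print(fn,"long n",m.sum(),"zmin",np.percentile(q[:,2],2),"dx/dz,dy/dz",[np.polyfit(q[:,2],q[:,i],1) for i in(0,1)])
    print(np.array([[z,np.median(q[abs(q[:,2]-z)<.006,0])] for z in(-.09,-.11,-.13,-.15,-.165)]).T)
E
```

```text
pics/t4 long n 189 zmin -0.12546793714451507 dx/dz,dy/dz [array([-0.0625, -0.0085]), array([0.017 , 0.0018])]
[[-0.09   -0.11   -0.13   -0.15   -0.165 ]
 [-0.0033 -0.0022 -0.0018     nan     nan]]
pics/s4 long n 287 zmin -0.17019241539066843 dx/dz,dy/dz [array([-0.0908, -0.0115]), array([ 0.005 , -0.0005])]
[[-0.09   -0.11   -0.13   -0.15   -0.165 ]
 [-0.0025 -0.0013 -0.0009  0.0003  0.0036]]
  return _methods._mean(a, axis=axis, dtype=dtype,
  ret = ret.dtype.type(ret / rcount)
```

Call:
{"op": "arm_command", "data": {"moves": [{"dp":[0.0005,-0.002,0.003],"rot":[0.007,0.002,0]},{"dp":[0.001,-0.004,0.006],"rot":[0.014,0.004,0]},{"dp":[0.0016,-0.006,0.008],"rot":[0.0215,0.0055,0]},{"dp":[0.0016,-0.006,0.004],"rot":[0.0215,0.0055,0]},{"dp":[0.0016,-0.006,0],"rot":[0.0215,0.0055,0]},{"dp":[0.0016,-0.006,0],"rot":[0.0215,0.0055,0]}]}}

```text
time: 12.28
ee_pos: [0.5316, -0.0915, 0.1256]
orientation: [[-0.113, 0.968, -0.224], [0.421, 0.251, 0.872], [0.9, 0.005, -0.436]]
force: [-0.2, 4.6, 13.3]
grip_width: 0.178
grasp_force: 55.0
```

```bash
python3 rep.py; cat > slope.py <<'E'
import sys
from fit import *
from h import save
def fitaxis(n):
    save("side","pics/s%s"%n);st=ctrl.state();K,b=expect(st);p,_,_=fitkey("pics/s%s"%n,st,(270,120,400,250))
    m=(abs(p[:,0])<.03)&(abs(p[:,1])<.02)&(p[:,2]<-.08)&(p[:,2]>-.163)
    q=(K@p[m,:3].T).T+b
    L=-K[:,2];L=np.array([L[0],L[1],0]);L/=np.linalg.norm(L)
    s=(q-rim)@L
    # upper envelope per bin
    bins=np.arange(.06,.17,.01);ss=[];zz=[]
    for x in bins:
        k=(s>x)&(s<x+.01)
        if k.sum()>5: ss.append(x+.005);zz.append(np.percentile(q[k,2],85))
    f=np.polyfit(ss,zz,1);print("droop deg %.1f"%-np.degrees(np.arctan(f[0])),"top z at axis %.4f at 0.1 %.4f"%(f[1],np.polyval(f,.1)))
fitaxis(sys.argv[1])
E
python3 slope.py 5
```

```text
12.2833 F [-0.1737  4.5766 13.2657] M [ 1.4392  0.149  -0.0767] bend [ 0.5464 -0.1486  0.1308] L 104.53136311332064 0.07291937923403893 gw 16.568734153433244 [ 1.0069  1.1387 -0.9332  1.7045 -0.1462  1.1913  0.5457]
droop deg 0.3 top z at axis 0.1428 at 0.1 0.1424
```

Call:
{"op": "arm_command", "data": {"moves": [{"dp":[0,0.003,0],"rot":[0,0,0]},{"dp":[0,0.004,-0.003],"rot":[0,0,0]},{"dp":[-0.004,0.003,-0.005],"rot":[0,0,0.011]},{"dp":[0,0.004,-0.006],"rot":[0,0,0]},{"dp":[0.004,0.005,-0.007],"rot":[0,0,-0.011]},{"dp":[0,0.004,-0.008],"rot":[0,0,0]}]}}

```text
time: 12.83
ee_pos: [0.5316, -0.0903, 0.1216]
orientation: [[-0.111, 0.969, -0.22], [0.422, 0.246, 0.873], [0.9, 0.004, -0.436]]
force: [2.2, 6.4, 11.5]
grip_width: 0.175
grasp_force: 55.1
```

```bash
python3 rep.py;python3 slope.py 6
```

```text
12.8333 F [ 2.2498  6.4302 11.5109] M [ 1.5337 -0.2781 -0.7075] bend [ 0.5461 -0.1475  0.1269] L 104.2621657563355 0.072404331716083 gw 16.299726096069694 [ 1.0067  1.1425 -0.931   1.7087 -0.1458  1.1813  0.5468]
droop deg 0.5 top z at axis 0.1376 at 0.1 0.1367
```

Call:
{"op": "arm_command", "data": {"moves": [{"dp":[0,0.002,-0.002],"rot":[0,0,0]},{"dp":[-0.004,0.002,-0.004],"rot":[0,0,0.011]},{"dp":[0,0.003,-0.006],"rot":[0,0,0]},{"dp":[0.004,0.004,-0.008],"rot":[0,0,-0.011]},{"dp":[0,0.003,-0.01],"rot":[0,0,0]},{"dp":[0,0.003,-0.01],"rot":[0,0,0]}]}}

```text
time: 13.38
ee_pos: [0.5317, -0.0882, 0.1176]
orientation: [[-0.114, 0.968, -0.225], [0.42, 0.252, 0.872], [0.9, 0.005, -0.436]]
force: [-2.6, -1.0, 19.9]
grip_width: 0.183
grasp_force: 55.0
```

```bash
python3 rep.py;python3 slope.py 7
```

```text
13.3833 F [-2.604  -1.0039 19.9345] M [1.9721 0.7544 0.539 ] bend [ 0.5465 -0.1453  0.1228] L 104.63311166968779 0.0729223177100151 gw 16.980370034231154 [ 1.0018  1.1486 -0.9299  1.7079 -0.1411  1.1797  0.5492]
droop deg 2.4 top z at axis 0.1355 at 0.1 0.1312
```

Call:
{"op": "arm_command", "data": {"moves": [{"dp":[0,0,0.003],"rot":[0.008,0.002,0]},{"dp":[0,-0.001,0.005],"rot":[0.0135,0.0035,0]},{"dp":[-0.004,-0.001,0.003],"rot":[0.0135,0.0035,0.011]},{"dp":[0,0,0.001],"rot":[0.0135,0.0035,0]},{"dp":[0.004,0,-0.001],"rot":[0.0135,0.0035,-0.011]},{"dp":[0,0,-0.003],"rot":[0.0135,0.0035,0]},{"dp":[0,0,-0.003],"rot":[0.0135,0.0035,0]}]}}

```text
time: 14.02
ee_pos: [0.5319, -0.0887, 0.1163]
orientation: [[-0.105, 0.968, -0.229], [0.382, 0.252, 0.889], [0.918, 0.005, -0.396]]
force: [-2.5, -2.7, 21.1]
grip_width: 0.177
grasp_force: 55.0
```

```bash
python3 rep.py;python3 slope.py 8
```

```text
14.0167 F [-2.476  -2.7316 21.0769] M [1.9362 0.7805 0.6529] bend [ 0.5468 -0.146   0.119 ] L 104.61492207601826 0.1162618515402687 gw 16.430559394244714 [ 1.0081  1.1764 -0.9347  1.694  -0.1538  1.2032  0.5577]
droop deg 2.7 top z at axis 0.1352 at 0.1 0.1306
```

Call:
{"op": "arm_command", "data": {"jaw": -0.4, "moves": [{"dp":[0,0,0.003],"rot":[0,0,0]},{"dp":[0,0,0.004],"rot":[0,0,0]},{"dp":[0,0,0.004],"rot":[0,0,0]},{"dp":[0,0,0.004],"rot":[0,0,0]},{"dp":[0,0,0.004],"rot":[0,0,0]}]}}

```text
time: 14.48
ee_pos: [0.5312, -0.0904, 0.113]
orientation: [[-0.101, 0.969, -0.227], [0.387, 0.248, 0.888], [0.916, 0.002, -0.4]]
force: [0.0, -0.2, -0.6]
grip_width: 0.3
grasp_force: 0.0
```

```bash
python3 rep.py;python3 slope.py 9
```

```text
14.4833 F [ 0.0453 -0.182  -0.5992] M [-0.8436 -0.3021  0.0003] bend [ 0.5459 -0.1477  0.1159] L 104.38482301980248 0.11139819489354835 gw 27.92803319016631 [ 1.0088  1.1769 -0.9303  1.6953 -0.1508  1.1988  0.5566]
droop deg 2.7 top z at axis 0.1355 at 0.1 0.1307
```

Call:
{"op": "arm_command", "data": {"moves": [{"dp":[0.007,-0.028,0.008],"rot":[0,0,0]},{"dp":[0.015,-0.058,0.008],"rot":[0,0,0]},{"dp":[0.015,-0.058,0.008],"rot":[0,0,0]}]}}

```text
time: 14.78
ee_pos: [0.5399, -0.1219, 0.1164]
orientation: [[-0.1, 0.97, -0.224], [0.389, 0.245, 0.888], [0.916, 0.002, -0.402]]
force: [0.3, -0.3, 0.7]
grip_width: 0.299
grasp_force: 0.0
```

Call:
{"op": "arm_command", "data": {"jaw": -1, "moves": [{"dp":[0,0,0],"rot":[0,0,0]},{"dp":[0,0,0],"rot":[0,0,0]},{"dp":[0,0,0],"rot":[0,0,0]},{"dp":[0,0,0],"rot":[0,0,0]},{"dp":[0,0,0],"rot":[0,0,0]}]}}

```text
time: 15.2
ee_pos: [0.5389, -0.1185, 0.1173]
orientation: [[-0.102, 0.969, -0.227], [0.387, 0.249, 0.888], [0.917, 0.002, -0.4]]
force: [3.6, 3.6, -1.3]
grip_width: 0.174
grasp_force: 55.0
```

Call:
{"op": "arm_command", "data": {"moves": [{"dp":[0,0,-0.006],"rot":[0,0,0]},{"dp":[0,0,-0.012],"rot":[0,0,0]},{"dp":[0,0,-0.018],"rot":[0,0,0]},{"dp":[0,0,-0.02],"rot":[0,0,0]}]}}

```text
time: 15.53
ee_pos: [0.5394, -0.1178, 0.1145]
orientation: [[-0.103, 0.968, -0.228], [0.378, 0.25, 0.891], [0.92, 0.006, -0.392]]
force: [-1.4, -10.5, 37.8]
grip_width: 0.179
grasp_force: 55.0
```

```bash
python3 rep.py;python3 slope.py 10
```

```text
15.5333 F [ -1.3635 -10.5095  37.7783] M [4.81   1.6986 1.0643] bend [ 0.5542 -0.175   0.1169] L 104.53593037635883 0.12028851440180305 gw 16.638963903067985 [ 1.0202  1.188  -0.9227  1.6361 -0.1428  1.2656  0.5653]
droop deg 3.0 top z at axis 0.1342 at 0.1 0.1289
```

The push reached 38 N with the grip at z≈0.122, so the key is down on the socket floor. Next I'll regrip further out with the tool vertical, to get leverage.

Call:
{"op": "arm_command", "data": {"jaw": -0.3, "moves": [{"dp":[0,0,0.02],"rot":[0,0,0]},{"dp":[0,0,0.02],"rot":[0,0,0]},{"dp":[0,0,0.02],"rot":[0,0,0]},{"dp":[0,0,0.02],"rot":[0,0,0]},{"dp":[0.013,-0.05,0.04],"rot":[0,0,0]},{"dp":[0.03,-0.12,0.08],"rot":[0,0,0]},{"dp":[0.03,-0.12,0.16],"rot":[0,0,0]},{"dp":[0.03,-0.12,0.24],"rot":[0,0,0]},{"dp":[0.03,-0.12,0.3],"rot":[0,0,0]},{"dp":[0.03,-0.12,0.3],"rot":[0,0,0]}]}}

```text
time: 16.42
ee_pos: [0.5553, -0.1789, 0.2629]
orientation: [[-0.107, 0.969, -0.224], [0.389, 0.248, 0.887], [0.915, 0.008, -0.403]]
force: [1.3, -0.1, 0.8]
grip_width: 0.348
grasp_force: 0.0
```

```bash
python3 rep.py; python3 - <<'E'
from go import *
from h import save,load
st=ctrl.state();psi=np.radians(104.5);cur=(st["ee_pos"],st["orientation"])
for ad in(0,15,30):
  a=np.radians(ad);c=rim+[0,0,.0345]
  hi_=tcp(Kend(psi),c+[0,0,.12],a,1,.1);lo_=tcp(Kend(psi),c,a,1,.1);sw=[tcp(Kend(psi+t),c,a,1,.1) for t in np.linspace(0,1.7,13)]
  Q,E=follow(seg(cur,hi_,14)+seg(hi_,lo_,4),st["qpos"]);Q2,E2=follow(sw,Q[-1]);print(ad,E,E2,Q[-1],Q2[-1],rel(hi_),lo_[0])
save("side","pics/s11");save("top","pics/t11")
import cv2
A=cv2.resize(load("pics/s11")["frame"][130:250,270:390],(400,400),interpolation=2)
B=cv2.resize(load("pics/t11")["frame"][190:270,375:455],(400,400),interpolation=2)
cv2.imwrite("pics/z11.png",np.hstack([A,B])[:,:,::-1])
E
```

```text
16.4167 F [ 1.2951 -0.0949  0.7699] M [-0.8204 -0.3629 -0.0217] bend [ 0.57   -0.2362  0.266 ] L 104.43224831674843 0.10848119394866133 gw 32.356322730276425 [ 1.0643  1.0359 -0.9728  1.4872 -0.22    1.517   0.484 ]
0 0.012539329572902557 0.01298765469588356 [ 0.3701  0.5874 -0.5497  2.1379  0.5735  0.5629 -0.3483] [ 0.9358  0.6984 -0.9931  2.1969  0.9146  0.7476  1.2623] (array([-0.0692,  0.2588, -0.0837]), array([-0.3568, -0.0897, -0.0008])) [ 0.5207 -0.0495  0.101 ]
15 0.0063036412782113554 0.00591306073330391 [ 0.6036  0.6727 -0.6993  2.0637  0.2775  0.6199  0.0266] [ 0.8077  0.7711 -0.9762  2.0663  0.8121  1.0657  1.2806] (array([-0.0717,  0.2684, -0.0824]), array([-0.2762, -0.0688, -0.0005])) [ 0.5194 -0.0447  0.1016]
30 0.0032183158818777395 0.00510076855285453 [ 0.7749  0.7994 -0.8139  1.9844  0.085   0.7368  0.2698] [ 0.6983  0.8741 -0.957   1.9398  0.7589  1.3645  1.2605] (array([-0.074 ,  0.2772, -0.0786]), array([-0.1955, -0.0479, -0.0002])) [ 0.5183 -0.0403  0.1035]
```

View pics/z11.png

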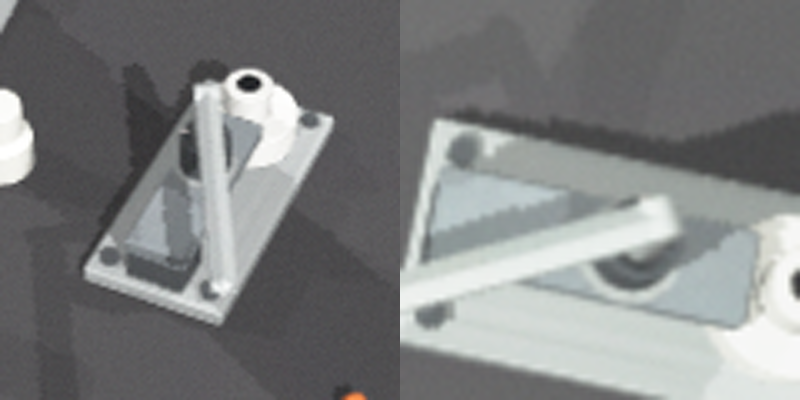

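The key stands in the screw by itself. In the side crop the bend is at about (207,95) and the long tip at about (220,288). In the top crop the bend is at about (655,210). I'll check the seating depth against the strap's known height, and get the lever's direction.

```bash
cat > meas.py <<'E'
import sys
from go import *
from h import load,atd,save
def cloud(fn,box):
    c=load(fn);P=[]
    for v in range(box[1],box[3]):
        for u in range(box[0],box[2]):
            if c["depth"][v,u]>0:P.append(atd(c,u,v))
    return np.array(P)
def meas(n,zlo=.1):
  for fn,box in((f"pics/t{n}",(340,180,460,300)),(f"pics/s{n}",(270,120,400,270))):
    P=cloud(fn,box);d=P[:,:2]-rim[:2]
    st_=P[(P[:,2]>.045)&(P[:,2]<.062)&(np.hypot(*d.T)<.12)];plate=P[(P[:,2]>.008)&(P[:,2]<.022)&(np.hypot(*d.T)<.12)]
    m=(P[:,2]>zlo)&(P[:,2]<.15)&(np.hypot(*d.T)<.19);q=P[m]
    c=q.mean(0);v=np.linalg.svd(q[:,:2]-c[:2],full_matrices=False)[2][0];
    if v@(c[:2]-rim[:2])<0:v=-v
    s=(q[:,:2]-rim[:2])@v;off=(q[:,:2]-rim[:2])@np.array([-v[1],v[0]])
    b=np.arange(.0,.16,.02);z=[np.percentile(q[(s>x)&(s<x+.02),2],90) for x in b if ((s>x)&(s<x+.02)).sum()>3]
    print(fn,"strap",np.median(st_[:,2]),"plate",np.median(plate[:,2]),"L deg %.1f"%np.degrees(np.arctan2(v[1],v[0])),"off %.4f"%off.mean(),"s %.4f..%.4f"%(s.min(),s.max()),"ztop",np.array(z))
if __name__=="__main__":
    n=sys.argv[1]
    if len(sys.argv)>2: save("side","pics/s"+n);save("top","pics/t"+n)
    meas(n)
E
python3 meas.py 11
```

```text
pics/t11 strap 0.0559952326630444 plate 0.015977789386476315 L deg 104.7 off -0.0008 s -0.0088..0.1698 ztop [0.1361 0.1346 0.1334 0.1324 0.1312 0.1301 0.1304 0.129 ]
pics/s11 strap 0.05548944731525718 plate 0.015435289682020237 L deg 104.9 off 0.0003 s -0.0068..0.1709 ztop [0.136  0.1336 0.1338 0.1322 0.13   0.13   0.1288 0.128 ]
```

Call:
{"op": "arm_command", "data": {"moves": [{"dp":[-0.0717,0.2684,0.0],"rot":[-0.2762,-0.0688,0]},{"dp":[-0.0717,0.2684,0.0],"rot":[-0.2762,-0.0688,0]},{"dp":[-0.0717,0.2684,0.0],"rot":[-0.2762,-0.0688,0]},{"dp":[-0.0717,0.2684,0.0],"rot":[-0.2762,-0.0688,0]},{"dp":[-0.0717,0.2684,0.0],"rot":[-0.2762,-0.0688,0]},{"dp":[-0.0717,0.2684,0.0],"rot":[-0.2762,-0.0688,0]},{"dp":[-0.0717,0.2684,-0.08],"rot":[-0.2762,-0.0688,0]},{"dp":[-0.0717,0.2684,-0.08],"rot":[-0.2762,-0.0688,0]},{"dp":[-0.0717,0.2684,-0.08],"rot":[-0.2762,-0.0688,0]},{"dp":[-0.0717,0.2684,-0.08],"rot":[-0.2762,-0.0688,0]},{"dp":[-0.0717,0.2684,-0.08],"rot":[-0.2762,-0.0688,0]}]}}

```text
time: 17.43
ee_pos: [0.5182, -0.0467, 0.2166]
orientation: [[-0.235, 0.97, -0.07], [0.935, 0.245, 0.255], [0.264, -0.006, -0.964]]
force: [0.1, -0.1, 0.6]
grip_width: 0.352
grasp_force: 0.0
```

```bash
python3 - <<'E'
from go import *
st=ctrl.state();lo_=tcp(Kend(np.radians(104.8)),rim+[0,0,.034],np.radians(15),1,.1);print(st["time"],st["force"],rel(lo_),lo_[0])
E
```

```text
17.4333 [ 0.1315 -0.0621  0.6011] (array([ 0.0013,  0.0036, -0.2309]), array([-0.0013, -0.0022,  0.0035])) [ 0.5189 -0.0449  0.1011]
```

Call:
{"op": "arm_command", "data": {"moves": [{"dp":[0.001,0.0036,-0.08],"rot":[0,-0.002,0.003]},{"dp":[0.001,0.0036,-0.16],"rot":[0,-0.002,0.003]},{"dp":[0.001,0.0036,-0.231],"rot":[0,-0.002,0.003]},{"dp":[0.001,0.0036,-0.231],"rot":[0,-0.002,0.003]},{"dp":[0.001,0.0036,-0.231],"rot":[0,-0.002,0.003]}]}}

```text
time: 17.85
ee_pos: [0.5178, -0.0444, 0.1005]
orientation: [[-0.244, 0.967, -0.069], [0.933, 0.254, 0.254], [0.264, -0.002, -0.965]]
force: [0.6, -0.0, 0.4]
grip_width: 0.35
grasp_force: 0.0
```

Call:
{"op": "arm_command", "data": {"jaw": -1, "moves": [{"dp":[0,0,0],"rot":[0,0,0]},{"dp":[0,0,0],"rot":[0,0,0]},{"dp":[0,0,0],"rot":[0,0,0]},{"dp":[0,0,0],"rot":[0,0,0]},{"dp":[0,0,0],"rot":[0,0,0]},{"dp":[0,0,0],"rot":[0,0,0]}]}}

```text
time: 18.35
ee_pos: [0.5192, -0.0435, 0.1026]
orientation: [[-0.248, 0.967, -0.063], [0.933, 0.256, 0.251], [0.259, 0.004, -0.966]]
force: [0.7, -0.2, 3.6]
grip_width: 0.18
grasp_force: 55.0
```

```bash
python3 - <<'E'
from go import *
st=ctrl.state();print(st["time"],st["force"],st["grip_width"]*93,st["grasp_force"],st["ee_pos"])
for t in range(8,97,8):
    R_=R('z',np.radians(t));p=st["ee_pos"];d=rim+R_@(p-rim)-p;print(t,np.round(d/.5,3)[:2],round(t/180,4))
E
```

```text
18.35 [ 0.7313 -0.2132  3.5968] 16.78643594436465 55.00474599888548 [ 0.5192 -0.0435  0.1026]
8 [-0.028 -0.009] 0.0444
16 [-0.055 -0.023] 0.0889
24 [-0.079 -0.039] 0.1333
32 [-0.101 -0.059] 0.1778
40 [-0.12  -0.082] 0.2222
48 [-0.135 -0.107] 0.2667
56 [-0.147 -0.135] 0.3111
64 [-0.155 -0.163] 0.3556
72 [-0.159 -0.193] 0.4
80 [-0.159 -0.222] 0.4444
88 [-0.154 -0.252] 0.4889
96 [-0.146 -0.28 ] 0.5333
```

Call:
{"op": "arm_command", "data": {"moves": [{"dp":[-0.014,-0.004,0],"rot":[0,0,0.0222]},{"dp":[-0.028,-0.009,0],"rot":[0,0,0.0444]},{"dp":[-0.042,-0.0155,0],"rot":[0,0,0.0667]},{"dp":[-0.055,-0.023,0],"rot":[0,0,0.0889]},{"dp":[-0.067,-0.031,0],"rot":[0,0,0.1111]},{"dp":[-0.079,-0.039,0],"rot":[0,0,0.1333]},{"dp":[-0.0905,-0.049,0],"rot":[0,0,0.1556]},{"dp":[-0.101,-0.059,0],"rot":[0,0,0.1778]},{"dp":[-0.111,-0.07,0],"rot":[0,0,0.2]},{"dp":[-0.12,-0.082,0],"rot":[0,0,0.2222]},{"dp":[-0.128,-0.0945,0],"rot":[0,0,0.2444]},{"dp":[-0.135,-0.107,0],"rot":[0,0,0.2667]},{"dp":[-0.135,-0.107,0],"rot":[0,0,0.2667]}]}}

```text
time: 19.43
ee_pos: [0.4521, -0.0969, 0.102]
orientation: [[-0.861, 0.455, -0.229], [0.438, 0.891, 0.121], [0.258, 0.004, -0.966]]
force: [5.1, 1.2, 1.2]
grip_width: 0.176
grasp_force: 55.3
```

```bash
python3 - <<'E'
from go import *
st=ctrl.state();print(st["time"],st["force"],st["ft_torque"],st["grip_width"]*93,st["ee_pos"],st["qpos"])
d=st["ee_pos"]-rim;print(np.degrees(np.arctan2(d[1],d[0])),np.hypot(d[0],d[1]),np.degrees(np.arctan2(-st["orientation"][0,1],st["orientation"][1,1])))
E
```

```text
19.4333 [5.1275 1.2417 1.2211] [ 0.1224 -1.0743 -0.6406] 16.397856722811145 [ 0.4521 -0.0969  0.102 ] [ 0.7231  0.7199 -0.866   2.079   0.5228  0.867   0.6302]
152.17977627935528 0.10588179387845179 -27.048410398919376
```

Call:
{"op": "arm_command", "data": {"moves": [{"dp":[-0.006,-0.014,0],"rot":[0,0,0.0222]},{"dp":[-0.012,-0.028,0],"rot":[0,0,0.0444]},{"dp":[-0.0165,-0.042,0],"rot":[0,0,0.0667]},{"dp":[-0.02,-0.056,0],"rot":[0,0,0.0889]},{"dp":[-0.0225,-0.071,0],"rot":[0,0,0.1111]},{"dp":[-0.024,-0.086,0],"rot":[0,0,0.1333]},{"dp":[-0.0245,-0.1005,0],"rot":[0,0,0.1556]},{"dp":[-0.024,-0.115,0],"rot":[0,0,0.1778]},{"dp":[-0.022,-0.13,0],"rot":[0,0,0.2]},{"dp":[-0.019,-0.145,0],"rot":[0,0,0.2222]},{"dp":[-0.0145,-0.163,0],"rot":[0,0,0.25]},{"dp":[-0.0125,-0.169,0],"rot":[0,0,0.26]},{"dp":[-0.0125,-0.169,0],"rot":[0,0,0.26]}]}}

```text
time: 20.52
ee_pos: [0.4444, -0.1812, 0.1018]
orientation: [[-0.91, -0.335, -0.246], [-0.324, 0.942, -0.085], [0.261, 0.002, -0.965]]
force: [-0.5, 1.5, 4.4]
grip_width: 0.177
grasp_force: 55.5
```

```bash
python3 - <<'E'
from go import *
st=ctrl.state();print(st["time"],st["force"],st["ft_torque"],st["grip_width"]*93,st["ee_pos"],st["qpos"])
d=st["ee_pos"]-rim;print(np.degrees(np.arctan2(d[1],d[0])),np.hypot(d[0],d[1]))
E
```

```text
20.5167 [-0.4623  1.4735  4.3736] [ 0.523   0.0249 -0.7431] 16.456448940298422 [ 0.4444 -0.1812  0.1018] [ 0.8083  0.7692 -0.9757  2.0712  0.7977  1.0601  1.247 ]
-161.0205386580894 0.10715683377709379
```

Call:
{"op": "arm_command", "data": {"jaw": -0.2, "moves": [{"dp":[0,0,0],"rot":[0,0,0]},{"dp":[0,0,0],"rot":[0,0,0]},{"dp":[0,0,0],"rot":[0,0,0]},{"dp":[0,0,0],"rot":[0,0,0]},{"dp":[0,0,0.06],"rot":[0,0,0]},{"dp":[0,0,0.13],"rot":[0,0,0]},{"dp":[0,0,0.2],"rot":[0,0,0]},{"dp":[-0.05,0.05,0.28],"rot":[0,0,0]},{"dp":[-0.12,0.25,0.36],"rot":[0,0,0]},{"dp":[-0.15,0.4,0.4],"rot":[0,0,0]},{"dp":[-0.1,0.5,0.4],"rot":[0,0,0]},{"dp":[-0.1,0.6,0.4],"rot":[0,0,0]},{"dp":[-0.1,0.6,0.4],"rot":[0,0,0]}]}}

```text
time: 21.6
ee_pos: [0.3963, 0.0355, 0.2878]
orientation: [[-0.91, -0.335, -0.245], [-0.324, 0.942, -0.086], [0.26, 0.001, -0.966]]
force: [1.3, -0.5, 0.1]
grip_width: 0.401
grasp_force: 0.0
```

```bash
python3 meas.py 12 y; python3 - <<'E'
from h import *
A=cv2.resize(load("pics/s12")["frame"][130:230,280:380],(400,400),interpolation=2)
B=cv2.resize(load("pics/t12")["frame"][200:280,385:465],(400,400),interpolation=2)
cv2.imwrite("pics/z12.png",np.hstack([A,B])[:,:,::-1]);print(ctrl.state()["ee_pos"],ctrl.state()["time"])
E
```

```text
[0.3968538  0.04043876 0.28896512] 21.7meas.py:15: RuntimeWarning: Mean of empty slice.
  c=q.mean(0);v=np.linalg.svd(q[:,:2]-c[:2],full_matrices=False)[2][0];
  ret = um.true_divide(
Traceback (most recent call last):
  File "meas.py", line 23, in <module>
    meas(n)
    ~~~~^^^
  File "meas.py", line 15, in meas
    c=q.mean(0);v=np.linalg.svd(q[:,:2]-c[:2],full_matrices=False)[2][0];
                  ~~~~~~~~~~~~~~~~~~~~~~~~~~~~~~~~~~~~~~~~~~~~~~~~~~~^^^
IndexError: index 0 is out of bounds for axis 0 with size 0
```

View pics/z12.png

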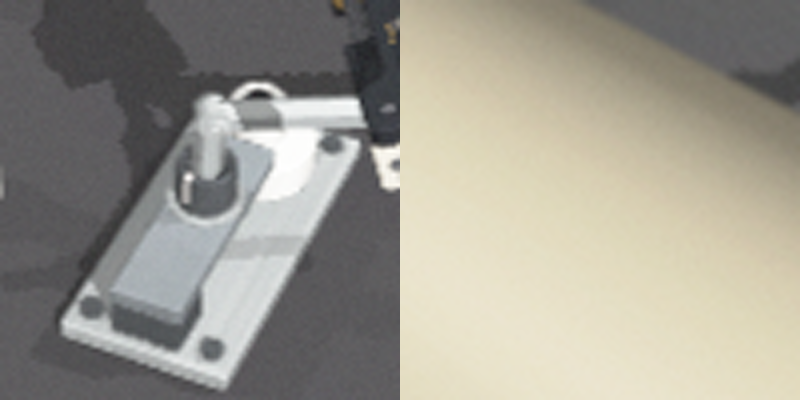

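The side crop shows the key standing in the screw with its short arm visible above the rim and the long arm lying to the right. The white mark is at about (187,187), so the screw has turned. The arm blocks the top view, so I'll move it aside.

Call:
{"op": "arm_command", "data": {"moves": [{"dp":[0.1,0.5,0.25],"rot":[0,0,0]},{"dp":[0.1,0.5,0.25],"rot":[0,0,0]},{"dp":[0.1,0.5,0.25],"rot":[0,0,0]},{"dp":[0.1,0.5,0.25],"rot":[0,0,0]},{"dp":[0.1,0.5,0.25],"rot":[0,0,0]},{"dp":[0.1,0.5,0.25],"rot":[0,0,0]},{"dp":[0.1,0.5,0.25],"rot":[0,0,0]},{"dp":[0.1,0.5,0.25],"rot":[0,0,0]},{"dp":[0.1,0.5,0.25],"rot":[0,0,0]},{"dp":[0.1,0.5,0.25],"rot":[0,0,0]}]}}

```text
time: 22.53
ee_pos: [0.447, 0.2832, 0.4113]
orientation: [[-0.909, -0.336, -0.246], [-0.325, 0.942, -0.087], [0.261, 0.001, -0.965]]
force: [0.4, -0.9, -0.2]
grip_width: 0.402
grasp_force: 0.0
```

```bash
python3 - <<'E'
from h import *
c=load("pics/s12")
for p in((186.5/4+280,186/4+130),):
    X=atz(c,*p,.0855);d=X-[.5447,-.1448,.0855];print(X,np.hypot(d[0],d[1]),np.degrees(np.arctan2(d[1],d[0])))
E
sed -i 's/box in((f"pics\/t{n}",(340,180,460,300)),/box in((f"pics\/t{n}",(370,200,480,330)),/' meas.py
python3 meas.py 13 y; python3 - <<'E'
from h import *
A=cv2.resize(load("pics/s13")["frame"][130:230,280:380],(400,400),interpolation=2)
B=cv2.resize(load("pics/t13")["frame"][205:305,385:485],(400,400),interpolation=2)
cv2.imwrite("pics/z13.png",np.hstack([A,B])[:,:,::-1])
E
```

```text
[ 0.55332391 -0.12738646  0.0855    ] 0.019432017684214403 63.653468867384966meas.py:15: RuntimeWarning: Mean of empty slice.
  c=q.mean(0);v=np.linalg.svd(q[:,:2]-c[:2],full_matrices=False)[2][0];
  ret = um.true_divide(
Traceback (most recent call last):
  File "meas.py", line 23, in <module>
    meas(n)
    ~~~~^^^
  File "meas.py", line 15, in meas
    c=q.mean(0);v=np.linalg.svd(q[:,:2]-c[:2],full_matrices=False)[2][0];
                  ~~~~~~~~~~~~~~~~~~~~~~~~~~~~~~~~~~~~~~~~~~~~~~~~~~~^^^
IndexError: index 0 is out of bounds for axis 0 with size 0
```

View pics/z13.png

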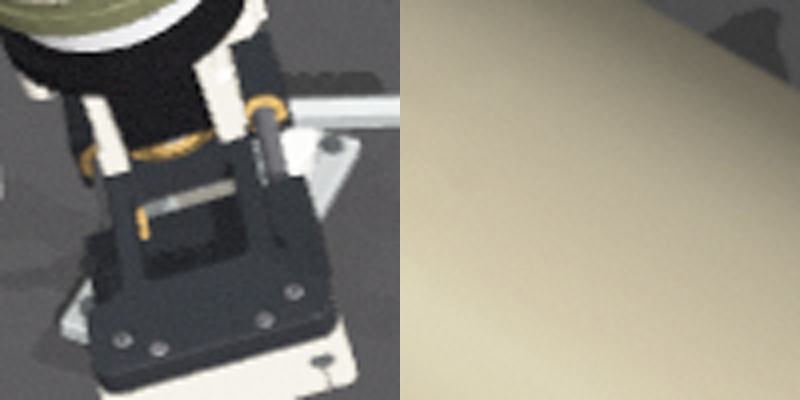

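The gripper and arm now block both views. I'll find a parking pose that clears both lines of sight.

```bash
python3 - <<'E'
from go import *
st=ctrl.state();cur=(st["ee_pos"],st["orientation"]);print(st["ee_pos"],st["qpos"])
cams=[np.array([.3765,.7745,.9877]),np.array([.3453,.08,1.0823])]
def clear(q):
    p,o,e,w=fk(q);sh=np.array([0,0,.2837]);segs=[(sh,e),(e,w),(w,p)];m=9
    for c in cams:
        for tgt in(rim,rim+[-.1,-.04,.03]):
            L=c+np.linspace(0,1,60)[:,None]*(tgt-c)
            for a,b in segs:
                S_=a+np.linspace(0,1,30)[:,None]*(b-a);m=min(m,np.min(np.linalg.norm(L[:,None]-S_[None],axis=2)))
    return m,e,w
for P in([.3,.5,.45],[.2,.65,.35],[.1,.6,.3],[.45,.5,.35],[.6,.4,.35],[0.,.65,.4],[-.2,.6,.4],[.2,-.6,.5],[.4,-.55,.35],[.3,-.6,.3],[.1,-.65,.3]):
    Q,E=follow(seg(cur,(np.array(P),st["orientation"]),10),st["qpos"]);m,e,w=clear(Q[-1]);print(P,"err %.1f clear %.3f"%(E,m),e,w)
E
```

```text
[0.4472 0.2825 0.4114] [ 0.0977  0.5195 -1.1474  1.5813  0.2996  1.5491  0.8288]
[0.3, 0.5, 0.45] err 0.0 clear 0.013 [0.3222 0.0949 0.8375] [0.3836 0.5295 0.7777]
[0.2, 0.65, 0.35] err 0.0 clear 0.089 [0.3357 0.2511 0.7774] [0.2836 0.6795 0.6777]
[0.1, 0.6, 0.3] err 0.0 clear 0.157 [0.3043 0.2407 0.8023] [0.1836 0.6295 0.6277]
[0.45, 0.5, 0.35] err 0.0 clear 0.078 [0.4163 0.1118 0.7671] [0.5336 0.5295 0.6777]
[0.6, 0.4, 0.35] err 0.0 clear 0.053 [0.4601 0.0516 0.7367] [0.6836 0.4295 0.6777]
[0.0, 0.65, 0.4] err 0.0 clear 0.229 [0.2429 0.2759 0.817 ] [0.0836 0.6795 0.7277]
[-0.2, 0.6, 0.4] err 0.0 clear 0.327 [0.1518 0.2952 0.8399] [-0.1164  0.6295  0.7277]
[0.2, -0.6, 0.5] err 0.0 clear 0.417 [-0.0352 -0.2662  0.8731] [ 0.2836 -0.5704  0.8277]
[0.4, -0.55, 0.35] err 0.0 clear 0.386 [ 0.0718 -0.3999  0.7881] [ 0.4836 -0.5204  0.6777]
[0.3, -0.6, 0.3] err 0.0 clear 0.410 [ 0.004  -0.4071  0.7874] [ 0.3836 -0.5704  0.6277]
[0.1, -0.65, 0.3] err 0.0 clear 0.432 [-0.0861 -0.3343  0.8317] [ 0.1836 -0.6204  0.6277]
```

Call:
{"op": "arm_command", "data": {"moves": [{"dp":[-0.1,-0.8,0.05],"rot":[0,0,0]},{"dp":[-0.1,-0.8,0.05],"rot":[0,0,0]},{"dp":[-0.1,-0.8,0.05],"rot":[0,0,0]},{"dp":[-0.1,-0.8,0.05],"rot":[0,0,0]},{"dp":[-0.1,-0.8,0.05],"rot":[0,0,0]},{"dp":[-0.1,-0.8,0.05],"rot":[0,0,0]},{"dp":[-0.1,-0.8,0.05],"rot":[0,0,0]},{"dp":[-0.1,-0.8,0.05],"rot":[0,0,0]},{"dp":[-0.1,-0.8,0.05],"rot":[0,0,0]}]}}

```text
time: 23.38
ee_pos: [0.3987, -0.0903, 0.4353]
orientation: [[-0.91, -0.334, -0.247], [-0.323, 0.943, -0.087], [0.261, 0.001, -0.965]]
force: [1.2, 0.2, 0.8]
grip_width: 0.396
grasp_force: 0.0
```

Call:
{"op": "arm_command", "data": {"moves": [{"dp":[-0.1,-0.8,0],"rot":[0,0,0]},{"dp":[-0.1,-0.8,0],"rot":[0,0,0]},{"dp":[-0.1,-0.8,0],"rot":[0,0,0]},{"dp":[-0.1,-0.8,0],"rot":[0,0,0]},{"dp":[-0.1,-0.8,0],"rot":[0,0,0]},{"dp":[-0.1,-0.8,0],"rot":[0,0,0]},{"dp":[-0.1,-0.8,0],"rot":[0,0,0]},{"dp":[-0.1,-0.8,0],"rot":[0,0,0]},{"dp":[-0.1,-0.8,0],"rot":[0,0,0]},{"dp":[-0.1,-0.8,0],"rot":[0,0,0]},{"dp":[-0.1,-0.8,0],"rot":[0,0,0]}]}}

```text
time: 24.3
ee_pos: [0.3456, -0.4943, 0.433]
orientation: [[-0.912, -0.326, -0.249], [-0.316, 0.945, -0.082], [0.262, 0.004, -0.965]]
force: [-0.4, -0.8, -0.7]
grip_width: 0.398
grasp_force: 0.0
```

```bash
python3 meas.py 14 y; python3 - <<'E'
from h import *
A=cv2.resize(load("pics/s14")["frame"][150:200,305:355],(400,400),interpolation=2)
B=cv2.resize(load("pics/t14")["frame"][210:270,395:455],(400,400),interpolation=2)
cv2.imwrite("pics/z14.png",np.hstack([A,B])[:,:,::-1]);print(ctrl.state()["ee_pos"],ctrl.state()["time"])
E
```

```text
pics/t14 strap 0.05598335236858454 plate 0.016037103219032955 L deg -162.7 off 0.0002 s -0.0096..0.1701 ztop [0.1345 0.1329 0.1327 0.1315 0.1308 0.1297 0.1287 0.1273]
pics/s14 strap 0.05525610740465503 plate 0.015521888614135504 L deg -162.8 off -0.0019 s -0.0066..0.1618 ztop [0.1337 0.1321 0.1315 0.1307 0.1302 0.1295 0.1291 0.1271]
[ 0.34846057 -0.48832012  0.4342346 ] 24.4
```

View pics/z14.png

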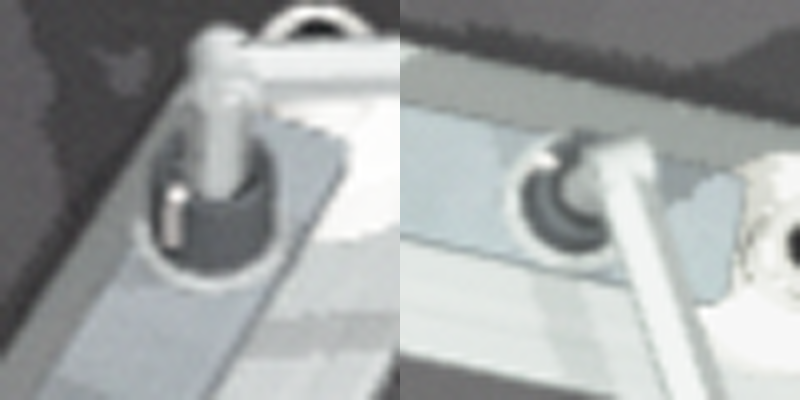

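Both crops show the key standing in the screw. The upper end of the mark is at (178,188) in the side crop and (546,158) in the top crop, and the lever has turned from 104.7° to 197.3°.

```bash
python3 - <<'E'
from h import *
for f,p,c0 in(("s14",(327.25,173.5),(.5447,-.1448)),("t14",(416.9,233.7),(.5468,-.1478))):
    X=atz(load("pics/"+f),*p,.0855);d=X[:2]-c0;print(X,np.hypot(*d)*1e3,np.degrees(np.arctan2(d[1],d[0])))
c=load("pics/top0");d=load("pics/t14")
for n,(u0,v0,u1,v1) in(("sleeve",(335,160,365,195)),("plug",(410,160,440,195)),("otherplug",(150,285,185,325)),("ring",(280,160,312,195))):
    print(n,np.abs(c["frame"][v0:v1,u0:u1].astype(int)-d["frame"][v0:v1,u0:u1]).mean())
E
```

```text
[ 0.55390553 -0.13766092  0.0855    ] 11.649392202524929 37.794337233248136
[ 0.55656069 -0.13499985  0.0855    ] 16.097047748371597 52.67285688187523
sleeve 5.757777777777778
plug 2.8933333333333335
otherplug 0.883095238095238
ring 1.249404761904762
```

By geometry the hex play (about ±6°) puts the screw's turn at 80–86°. I'll regrip and add about 7° more.

```bash
python3 - <<'E'
from go import *
st=ctrl.state();psi=np.radians(197.3);a=np.radians(15);c=rim+[0,0,.034]
h=tcp(Kend(psi),c+[0,0,.12],a,1,.1);l=tcp(Kend(psi),c,a,1,.1);sw=[tcp(Kend(psi+np.radians(t)),c,a,1,.1) for t in(4,8,12)]
Q,E=follow(seg((st["ee_pos"],st["orientation"]),h,12)+seg(h,l,4)+sw,st["qpos"]);print(E,Q[-1],rel(h),l[0]-h[0])
for t in(4,8):print(t,(rim+R('z',np.radians(t))@(l[0]-rim)-l[0])/.5)
E
```

```text
0.005092839332062901 [ 0.7956  0.7606 -0.9481  2.0642  0.8374  1.0569  1.4064] (array([ 0.1941,  0.6216, -0.4262]), array([-0.001 , -0.0009, -0.012 ])) [ 0.    0.   -0.12]
4 [ 0.0048 -0.0138  0.    ]
8 [ 0.0106 -0.0273  0.    ]
```

Call:
{"op": "arm_command", "data": {"moves": [{"dp":[0.194,0.6216,-0.2],"rot":[-0.001,-0.001,-0.012]},{"dp":[0.194,0.6216,-0.2],"rot":[-0.001,-0.001,-0.012]},{"dp":[0.194,0.6216,-0.2],"rot":[-0.001,-0.001,-0.012]},{"dp":[0.194,0.6216,-0.2],"rot":[-0.001,-0.001,-0.012]},{"dp":[0.194,0.6216,-0.2],"rot":[-0.001,-0.001,-0.012]},{"dp":[0.194,0.6216,-0.2],"rot":[-0.001,-0.001,-0.012]},{"dp":[0.194,0.6216,-0.2],"rot":[-0.001,-0.001,-0.012]},{"dp":[0.194,0.6216,-0.2],"rot":[-0.001,-0.001,-0.012]},{"dp":[0.194,0.6216,-0.2],"rot":[-0.001,-0.001,-0.012]},{"dp":[0.194,0.6216,-0.2],"rot":[-0.001,-0.001,-0.012]},{"dp":[0.194,0.6216,-0.42],"rot":[-0.001,-0.001,-0.012]},{"dp":[0.194,0.6216,-0.42],"rot":[-0.001,-0.001,-0.012]},{"dp":[0.194,0.6216,-0.42],"rot":[-0.001,-0.001,-0.012]},{"dp":[0.194,0.6216,-0.42],"rot":[-0.001,-0.001,-0.012]},{"dp":[0.194,0.6216,-0.42],"rot":[-0.001,-0.001,-0.012]}]}}

```text
time: 25.65
ee_pos: [0.4466, -0.1773, 0.2255]
orientation: [[-0.921, -0.3, -0.248], [-0.29, 0.954, -0.079], [0.26, -0.001, -0.966]]
force: [0.6, 0.3, 0.9]
grip_width: 0.398
grasp_force: 0.0
```

```bash
python3 - <<'E'
from go import *
st=ctrl.state();l=tcp(Kend(np.radians(197.3)),rim+[0,0,.034],np.radians(15),1,.1);print(st["time"],rel(l))
E
```

```text
25.65 (array([-0.0021, -0.0005, -0.2488]), array([ 0.0004, -0.0003, -0.0009]))
```

Call:
{"op": "arm_command", "data": {"moves": [{"dp":[-0.002,0,-0.08],"rot":[0,0,0]},{"dp":[-0.002,0,-0.16],"rot":[0,0,0]},{"dp":[-0.002,0,-0.246],"rot":[0,0,0]},{"dp":[-0.002,0,-0.246],"rot":[0,0,0]},{"dp":[-0.002,0,-0.246],"rot":[0,0,0]}]}}

```text
time: 26.07
ee_pos: [0.4467, -0.1767, 0.1034]
orientation: [[-0.921, -0.301, -0.247], [-0.29, 0.954, -0.079], [0.259, -0.001, -0.966]]
force: [0.1, -0.5, -0.0]
grip_width: 0.403
grasp_force: 0.0
```

Call:
{"op": "arm_command", "data": {"jaw": -1, "moves": [{"dp":[0,0,0],"rot":[0,0,0]},{"dp":[0,0,0],"rot":[0,0,0]},{"dp":[0,0,0],"rot":[0,0,0]},{"dp":[0,0,0],"rot":[0,0,0]},{"dp":[0,0,0],"rot":[0,0,0]},{"dp":[0,0,0],"rot":[0,0,0]},{"dp":[0.0024,-0.007,0],"rot":[0,0,0.011]},{"dp":[0.0048,-0.0138,0],"rot":[0,0,0.022]},{"dp":[0.0076,-0.0205,0],"rot":[0,0,0.033]},{"dp":[0.0106,-0.0273,0],"rot":[0,0,0.044]},{"dp":[0.0106,-0.0273,0],"rot":[0,0,0.044]},{"dp":[0.0106,-0.0273,0],"rot":[0,0,0.044]}]}}

```text
time: 27.07
ee_pos: [0.4513, -0.1893, 0.1031]
orientation: [[-0.873, -0.429, -0.233], [-0.414, 0.903, -0.112], [0.259, -0.001, -0.966]]
force: [-2.0, 1.3, 8.5]
grip_width: 0.173
grasp_force: 55.4
```

Call:
{"op": "arm_command", "data": {"jaw": -0.2, "moves": [{"dp":[0,0,0],"rot":[0,0,0]},{"dp":[0,0,0],"rot":[0,0,0]},{"dp":[0,0,0],"rot":[0,0,0]},{"dp":[0,0,0],"rot":[0,0,0]},{"dp":[0,0,0.06],"rot":[0,0,0]},{"dp":[0,0,0.13],"rot":[0,0,0]},{"dp":[0,0,0.2],"rot":[0,0,0]},{"dp":[-0.03,-0.05,0.28],"rot":[0,0,0]},{"dp":[-0.1,-0.2,0.5],"rot":[0,0,0]},{"dp":[-0.15,-0.6,0.6],"rot":[0,0,0]},{"dp":[-0.2,-0.6,0.6],"rot":[0,0,0]},{"dp":[-0.2,-0.6,0.6],"rot":[0,0,0]},{"dp":[-0.2,-0.6,0.6],"rot":[0,0,0]},{"dp":[-0.2,-0.6,0.6],"rot":[0,0,0]},{"dp":[-0.2,-0.6,0.6],"rot":[0,0,0]},{"dp":[-0.2,-0.6,0.6],"rot":[0,0,0]},{"dp":[-0.2,-0.6,0.6],"rot":[0,0,0]},{"dp":[-0.2,-0.6,0.6],"rot":[0,0,0]}]}}

```text
time: 28.57
ee_pos: [0.3502, -0.4928, 0.4026]
orientation: [[-0.875, -0.424, -0.232], [-0.409, 0.905, -0.112], [0.258, -0.003, -0.966]]
force: [0.7, 1.4, -1.2]
grip_width: 0.401
grasp_force: 0.0
```

```bash
python3 meas.py 15 y; python3 - <<'E'
from h import *
st=ctrl.state();print(st["time"],st["ee_pos"],st["force"],st["qd"])
E
```

```text
pics/t15 strap 0.05595960146306567 plate 0.01604431283055141 L deg -157.4 off 0.0004 s -0.0098..0.1704 ztop [0.1343 0.1328 0.1325 0.1313 0.1303 0.1298 0.1284 0.1276]
pics/s15 strap 0.05528493893800723 plate 0.015568474812061917 L deg -157.6 off -0.0020 s -0.0067..0.1653 ztop [0.1327 0.1328 0.1317 0.1306 0.1301 0.1292 0.129  0.1271]
28.6667 [ 0.35192454 -0.48902223  0.40177479] [0.31800374 0.26643966 0.51099095] [-0.02200451 -0.00705195 -0.01546404  0.02034504 -0.00083381 -0.00095391
 -0.00208442]
```

```bash
python3 -c "
from bench import ctrl
print(ctrl.sign_off())"
```

```text
the job is handed in; nothing more can be done
None
```

The job is handed in: the hex key stands released with its short arm fully down in the clamp screw. The lever turned about 98° anticlockwise, which after the socket's play puts the screw at about 90° by geometry (direct mark readings were too rough to confirm it, and the last ones read lower). The sleeve and plug were unchanged in the picture taken before the final 5° lever turn.

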